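Load the tool-drying tray and start it

TASK

Lay the washed paintbrush, filling knife and L-shaped steel bracket flat in the drying tray, each down on the floor of the compartment shaped for it and facing the way its outline asks (brush bristles and knife blade in the wide ends). Then, once all three lie in place, turn the tray's dial clockwise as far as it goes to start the drying. Leave everything else on the bench where it stands.

Things in the scene. Friction and masses are not known exactly. Their poses are not given: they have to be found in the camera images.
- dryer: Fixed grey metal drying tray with dark steel floor, 220 (its x) x 280 (its y) mm. Origin: centre of its underside, z up. Compartment floor 20 mm above the bench, compartment walls 12 mm higher (top at 32). Inside length x -104..104. A 50 mm wide finger gap without walls crosses the whole tray at x -45..5, open at both sides. -x end: narrow handle channels; +x end: wide pockets.
- brush_place (a point): Where the brush's origin belongs, at (0, -103, 20) mm in the tray, on the brush compartment floor; brush x along the tray's x, bristles to +x. Channel 36 wide (x -104..-45), pocket 58 wide (x 5..104), both centred on it.
- knife_place (a point): Where the knife's origin belongs, at (0, -26.5, 20) mm in the tray, on the floor of the knife compartment (the middle one); blade to the tray's +x. Channel 38 wide (x -104..-45), pocket 83 wide (x 5..104), both centred on it.
- bracket_place (a point): Where the bracket's origin belongs, at (-28, 41, 20) mm in the tray, on the floor of the L-shaped compartment; bracket x along the tray's x, short leg to the tray's +y. Long-leg channel y 21..61 (x -104..-45); short-leg pocket x 5..48, y 21..119. The dial stands at tray (-75, 102), in the L's inner corner, on a base 68 across.
- dial (a joint): Angle (rad) of the tray's black dial, a knob of 44 mm diameter; it turns about the vertical and grows clockwise seen from above, from 0 to its end stop at 2.4. It stays where it is left.
- dial_grip (a point): Point on the dial's axis at the height to grip its raised bar (bar along the dial's own x, which turns with it: when the joint reads q, the bar points along the tray's x turned clockwise by q). The bar is 42 long, 14 wide and stands from 46 to 76 mm above the bench; this point is 69 mm above the bench.
- brush: Flat paintbrush lying flat, 180 mm long. Origin: middle of its length, at the underside; x along it towards the bristles, z up. Pale wooden handle x -90..5, 24 wide, 18 thick; steel ferrule x 5..40 and dark bristles x 40..90 (both 48 wide, 18 and 16 thick). Good grip: handle at x -20. 0.12 kg.
- brush_tip (a point): Middle of the bristles' end, 90 mm along x from the brush's origin, 8 mm up.
- knife: Filling knife (spatula) lying flat, 190 mm long. Origin: middle of its length, at the underside; x towards the blade, z up. Black handle x -95..5, 26 wide, 20 thick; steel blade 4 thick, widening to 72 wide at x 70..95. Good grip: handle at x -20. 0.15 kg.
- knife_tip (a point): Middle of the blade's edge, 95 mm along x from the knife's origin.
- bracket: Flat L-shaped steel bracket lying flat, 8 thick, legs 30 wide, with dark holes. Origin: middle of the long leg, at the underside, z up. Long leg x -70..70, y -15..15; short leg x 40..70, reaching to y 74. Good grip: across the long leg at x 10. 0.35 kg.
- bracket_toe (a point): End of the bracket's short leg, at (55, 74, 4) mm in its frame.
- jar: Bystander: glass jar with steel twist cap, diameter 66, height 100 mm. Origin: centre of its underside.
- bowl: Bystander: small white ceramic bowl, rim diameter 90, height 40 mm. Origin: centre of its underside.
- bottle: Bystander: clear bottle with white cap, diameter 68, height 200 mm. Origin: centre of its underside.
- pot: Bystander: black plastic plant pot, rim diameter 110, height 90 mm. Origin: centre of its underside.
- tinlid: Bystander: round tin lid lying flat, diameter 84, height 9 mm. Origin: centre of its underside.
- tape: Bystander: grey tape measure standing on edge, 70 x 40 x 65 high mm. Origin: centre of its underside.
- block: Bystander: cork sanding block 90 x 60 x 30 high mm. Origin: centre of its underside.
Things that resemble listed ones, but are neither listed nor needed, are in the scene too. There is more than one size of the knife; the one meant has the size given above.

How it is judged:
By the outcome, as a careful person would: the job done as asked, in the order asked, and still so for the second after the job is handed in, with the robot touching nothing.
It also fails if it takes over 72 s, if anything falls off the work surface, if the arm or the gripper's body presses on something with over 40 N, if the wrist force passes 120 N, or if a joint passes its speed limit or range.

ROBOT

A 6-joint arm with a two-finger parallel gripper is mounted at the origin on the work surface. World frame = base frame: x ahead of the robot, y to its left, z up, the work surface at z = 0. Lengths are in m, angles in rad, forces in N, time in s.
With the tool pointing down it reaches from about 0.225 to 0.725 m from the base axis. Payload 3.1 kg.
Tool frame: the origin (TCP) lies midway between the tips of the shut fingers; the grasp point (between the pads) lies 19 mm behind it (r.tcp_to_grasp is the distance from the TCP to the grasp point, in m); z points along the fingers, y is the line along which they close (so a half turn about z gives the same grasp; the last joint's range is limited). The gripper opens to 85 mm and grips with 20 to 120 N. Pads are 22 mm wide; open, the fingers measure 114 mm over their backs; the gripper's body (76 mm by 85 mm) begins 54 mm behind the grasp point. The pads swing forward as they close: fully open they stand 13 mm farther back than shut.
Start: joints at [1.008, 0.048, 0.099, 1.622, 0, 1.443], TCP at [0.221, 0.476, 0.231] pointing down, gripper open.
Joint ranges: [-2.91, 2.91], [-0.99, 1.94], [-1.21, 1.42], [-2.12, 2.29], [-1.49, 1.47], [-3.14, 3.14]. Speed limits (rad/s): [2.79, 2.79, 3.14, 3.14, 3.14, 3.14].

INTERFACE

Orientations are given as a rotation vector (axis times angle).
In Python, from bench import sensors, vision, order, r gives the robot as it stands.
- The arm moves only by the tool apply_moves, never from a script. Its argument "steps" is a list of rows, each an object with "claw": the opening, from 0 (shut) to 1 (fully open); "delta_pos": the shift along the tool's x, y, z scaled (see below), a list of three; "dr": the turn, a rotation vector about the tool's x, y, z scaled (see below), a list of three. A call has 1 to 10 rows; each row is the pose to reach, as a shift and turn from the pose commanded when the call began, along the tool's axes at that moment, turning the shorter way round; what a row does not reach only later rows make up. The controller multiplies each number of a shift by 500 mm and each number of a turn by 180 degrees. A row lasts 1/12 s, in which the tool goes at most 41.7 mm and 7.16 degrees, less where a joint would pass 70% of its speed; a pose out of reach is approached as far as the arm can. A call with a number of a shift or a turn outside -1 to 1 is refused whole. A call with a gripper value outside its range is refused whole. The fingers move at their own pace and stop on an object; "grip_force" is the grip in N (left out, the last holds). Time passes only in rows, so rows that repeat a pose let the fingers close. It gives the time, the measured TCP pose, the force, the opening and the grip force at its end, in the units of the state.
- sensors.sense(): the state, without advancing time (a new reading comes with each control period).
- vision.camera(name): name is "scene" or "top" or "wrist"; returns the picture (400x640x3 uint8, red, green, blue); there is no depth.
- vision.get_calibration(name): a dict with "fx", "fy", "cx", "cy" (pixels), "distortion" ([k1, k2, p1, p2, k3] as OpenCV has them; the pictures are not rectified), "world_from_camera" (4x4, takes a point from camera to world coordinates). Camera axes: x right, y down, z forward; pixel columns grow to the right and rows downward; lengths in m; the calibration is good to about 2 mm. A picture is of the moment at which its call begins: read the wrist's pose just before it. get_calibration takes no time and is no camera call; for the wrist camera it gives the pose at the moment of the call.
- order.job_done(): hands the job in; it is judged then, once.
The state is a dict: "time_s": time; "qpos": joint angles; "qvel": joint speeds; "effort": joint torques, N m; "tcp_pos": TCP position; "ee_rot": TCP orientation; "force": force on the tool from outside, world axes, zero at the start; "moment": the same for the moment, N m; "opening": opening from 0.0 (shut) to 1.0 (fully open); "finger_force": force on a finger pad.
Only numpy, scipy, OpenCV 4.12 (cv2) and the standard library are available. Lean on these libraries where they do the work, as an engineer would, in place of code of your own. Each camera call takes 0.05 s, during which the arm holds its last target. There are 200 camera calls.

## Working session

There is one attempt and no reset: what is moved stays moved. The work goes in short steps, Python scripts to look and compute and a tool call to move; the robot and the scene stay as the last step left them, time stands still between calls to the robot, and variables do not carry over. Pictures are saved under pics/ and viewed, at most 10 in all, crops included, and the job is handed in when it is done.

Besides the shell and the picture viewer there is one more tool, called after "Request:" by a JSON object that holds its "method" and its "body". apply_moves: Moves the arm, as the interface text tells. Shifts and turns lie within -1 to 1; 1 stands for 500 mm of shift or 180 degrees of turn. Its arguments: {"type":"object","properties":{"steps":{"type":"array"},"grip_force":{"type":"number"}},"required":["steps"]}

```bash
mkdir -p pics; ls; python3 - <<'E'
from bench import sensors, vision, order, r
import cv2,numpy as np
for n in ["top","scene"]:
    im=vision.camera(n); np.save(f"pics/{n}0.npy",im); cv2.imwrite(f"pics/{n}0.png",im[:,:,::-1])
    print(n,vision.get_calibration(n))
print(sensors.sense(), r.tcp_to_grasp)
E
```

```text
pics
top {'fx': 381.82729088610586, 'fy': 381.82729088610586, 'cx': 327.6693104705025, 'cy': 195.85990479681894, 'distortion': array([0.00049291, 0.        , 0.        , 0.        , 0.        ]), 'world_from_camera': array([[-0.01360329, -0.99540075,  0.09482773,  0.4398234 ],
       [-0.99966639,  0.01562114,  0.02056932,  0.0394902 ],
       [-0.02195603, -0.09451628, -0.99528117,  0.97490291],
       [ 0.        ,  0.        ,  0.        ,  1.        ]])}
scene {'fx': 487.05141072997435, 'fy': 487.05141072997435, 'cx': 318.7132701506003, 'cy': 191.71329932987993, 'distortion': array([-0.04276728,  0.        ,  0.        ,  0.        ,  0.        ]), 'world_from_camera': array([[ 0.59091545,  0.42708064, -0.68441293,  1.36569984],
       [ 0.80657112, -0.32978533,  0.49059623, -0.53265751],
       [-0.0161852 , -0.8419286 , -0.53934616,  0.72264609],
       [ 0.        ,  0.        ,  0.        ,  1.        ]])}
{'time_s': 0.1, 'qpos': array([ 1.00822461e+00,  4.86684065e-02,  9.77513741e-02,  1.62199698e+00,
       -3.38219144e-05,  1.44297857e+00]), 'qvel': array([-6.95186520e-06, -2.13721142e-03,  4.49497668e-03,  1.07933400e-03,
       -4.62615518e-04, -3.22029354e-04]), 'effort': array([ 2.50325778e-03, -3.39850545e+01,  3.20936251e+01,  1.58738316e-02,
       -1.00506550e-04, -1.69324682e-06]), 'tcp_pos': array([0.22085619, 0.47567677, 0.23023695]), 'ee_rot': array([-0.67739631, -3.06698985,  0.00314752]), 'force': array([ 0.38561623, -1.08739492, -0.16743689]), 'moment': array([ 0.01935863, -0.01941196,  0.0162321 ]), 'finger_force': 0.0, 'opening': 1.000996023789683} 0.0187
```

View pics/top0.png

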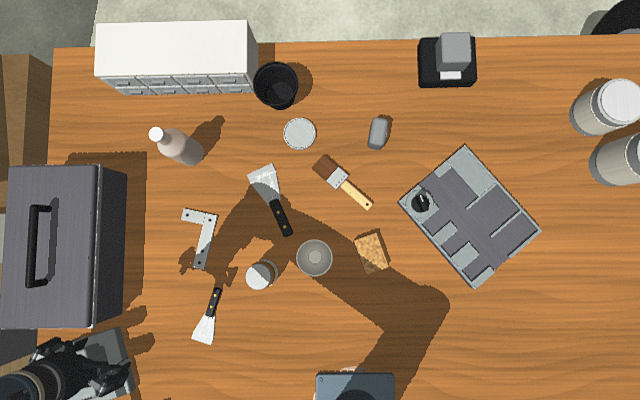

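View pics/scene0.png

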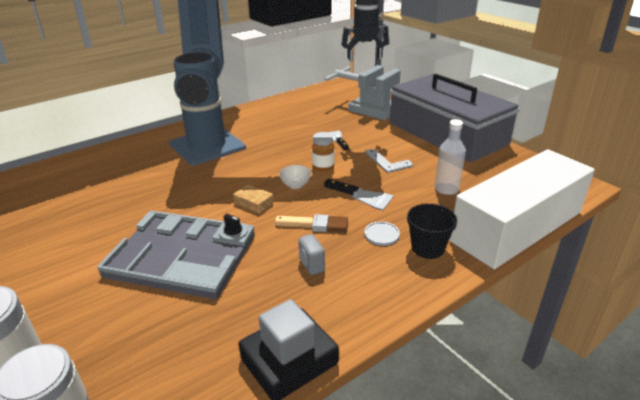

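The top picture shows two knives: a large one, blade (263,178) to handle (286,232), and a small one, handle (215,292) to blade (203,340). The brush runs from its bristles (322,165) to (370,207). The bracket's corner is at (213,213), with its toe at (183,213) and its long end at (201,267). The tray's corners are (465,145), (541,230), (475,288) and (398,203), and the dial is at (420,202). Next I measure these and enlarge the view.

```bash
cat > h.py <<'E'
from bench import sensors, vision, order, r
import cv2,numpy as np
from scipy.spatial.transform import Rotation as R
def ray(n,px,z,c=None):
    c=c or vision.get_calibration(n)
    K=np.array([[c['fx'],0,c['cx']],[0,c['fy'],c['cy']],[0,0,1]])
    u=cv2.undistortPoints(np.array(px,float).reshape(-1,1,2),K,c['distortion']).reshape(-1,2)
    T=c['world_from_camera']; d=np.c_[u,np.ones(len(u))]@T[:3,:3].T; o=T[:3,3]
    return (o+d*((z-o[2])/d[:,2])[:,None])[:,:2]
def proj(n,P,c=None):
    c=c or vision.get_calibration(n)
    K=np.array([[c['fx'],0,c['cx']],[0,c['fy'],c['cy']],[0,0,1]])
    T=np.linalg.inv(c['world_from_camera'])
    return cv2.projectPoints(np.array(P,float).reshape(-1,1,3),cv2.Rodrigues(T[:3,:3])[0],T[:3,3],K,c['distortion'])[0].reshape(-1,2)
def moves(target,yaw):
    """delta_pos/dr units for tool-down target TCP with tool y axis along yaw (mod pi)"""
    s=sensors.sense(); Rc=R.from_rotvec(s['ee_rot']); 
    dp=Rc.inv().apply(np.array(target)-s['tcp_pos'])/0.5
    best=None
    for y in (yaw,yaw+np.pi):
        yv=np.array([np.cos(y),np.sin(y),0]); zv=np.array([0,0,-1.]); xv=np.cross(yv,zv)
        Rt=R.from_matrix(np.c_[xv,yv,zv]); dr=(Rc.inv()*Rt).as_rotvec()/np.pi
        print('yaw',round(np.degrees(y)),'dp',dp.round(4),'dr',dr.round(4),'rows',np.abs(dr).max()*180/7.16, 'q6',s['qpos'][5].round(2))
E
python3 - <<'E'
from h import *
im=np.load('pics/top0.npy')
for n,b in {'tools':(160,140,390,350),'tray':(390,135,550,295)}.items():
    x0,y0,x1,y1=b; k=780//(x1-x0) if n=='tools' else 3.7
    cv2.imwrite(f'pics/{n}1.png',cv2.resize(im[y0:y1,x0:x1,::-1],None,fx=k,fy=k,interpolation=cv2.INTER_CUBIC)); print(n,k)
P=lambda p,z: print(ray('top',p,z).round(4).tolist())
P([(263,170),(290,234)],.004);P([(215,289),(203,341)],.004)
P([(322,160),(371,206)],.012);P([(213,213),(183,213),(201,267)],.008)
P([(465,145),(541,230),(475,288),(398,203)],.032);P([(420,202)],.076)
E
```

```text
tools 3
tray 3.7
[[0.602, 0.2256], [0.4367, 0.1564]]
[[0.3017, 0.3459], [0.1752, 0.374]]
[[0.6239, 0.0726], [0.5042, -0.0495]]
[[0.4926, 0.3525], [0.4938, 0.4297], [0.357, 0.3809]]
[[0.6516, -0.2851], [0.4382, -0.4584], [0.3015, -0.2924], [0.5092, -0.1143]]
[[0.5076, -0.1587]]
```

View pics/tools1.png

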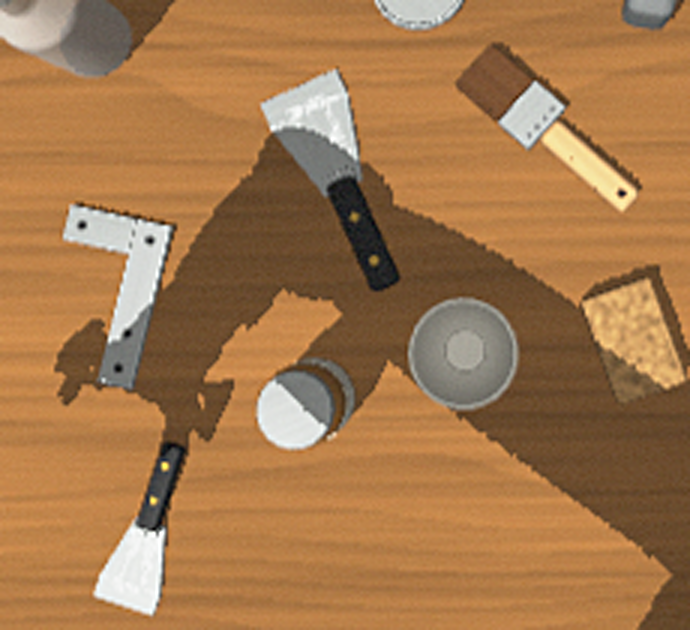

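View pics/tray1.png

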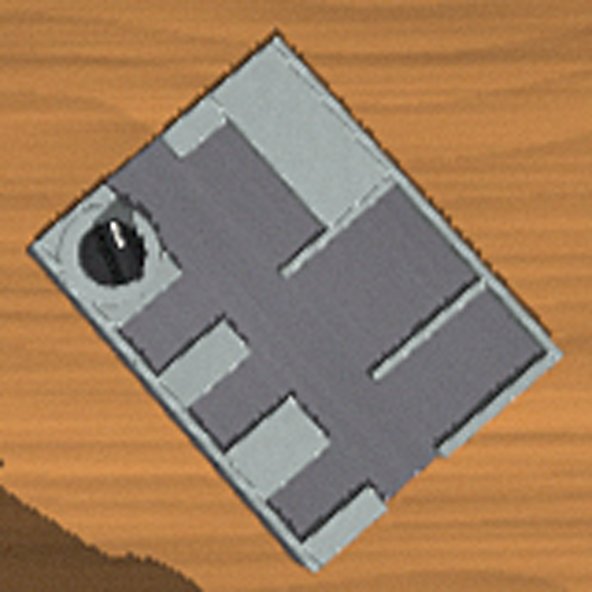

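Two knives are candidates. The large one, with handle end (289,234) and edge (260,169), has an edge about 70 mm wide. The small one, at (207,317), has an edge of about 54 mm. The large one fits the given 72 mm edge and 190 mm length. In the tray crop, the wide pockets face up and right, the brush compartment is at the lower right, and the dial is in the left corner. Now a rigid fit of the picked corners.

```bash
cat > fit.py <<'E'
from h import *
def fit(name,n,rows,c=None):  # rows: px,py,mx,my,z (mm model)
    rows=np.array(rows,float); M=rows[:,2:4]/1000
    W=np.array([ray(n,p[:2],p[4]/1000,c)[0] for p in rows])
    m0,w0=M.mean(0),W.mean(0); A=(M-m0); B=(W-w0)
    th=np.arctan2((A[:,0]*B[:,1]-A[:,1]*B[:,0]).sum(),(A*B).sum())
    Rm=np.array([[np.cos(th),-np.sin(th)],[np.sin(th),np.cos(th)]])
    o=w0-Rm@m0; res=np.linalg.norm(W-(M@Rm.T+o),axis=1)*1000
    sc=np.sqrt((B**2).sum()/(A**2).sum())
    print(name,'o',o.round(4),'deg',np.degrees(th).round(1),'res mm',res.round(1),'scale',sc.round(3)); return o,th
def loc(o,th,x,y):
    return o+np.array([[np.cos(th),-np.sin(th)],[np.sin(th),np.cos(th)]])@np.array([x,y])/1000
E
python3 - <<'E'
from fit import *
f=lambda k,x0,y0,rows:[((a+.5)/k-.5+x0,(b+.5)/k-.5+y0,*q) for a,b,*q in rows]
t=lambda rows:f(3,160,140,rows)
o,th=fit('bracket','top',t([(174,228,70,-15,8),(72,204,70,74,8),(64,236,40,74,8),(132,388,-70,-15,8),(101,383,-70,15,8),(131,248,40,15,8)])); print('grip',loc(o,th,10,0))
o,th=fit('brush','top',t([(638,187,-90,-12,17),(624,211,-90,12,17),(457,84,90,24,16),(493,43,90,-24,16),(568,103,5,-24,18),(532,147,5,24,18)])); print('grip',loc(o,th,-20,0))
o,th=fit('knife','top',t([(262,105,95,36,4),(337,70,95,-36,4),(371,290,-95,13,20),(399,279,-95,-13,20),(328,186,5,13,20),(356,177,5,-13,20)])); print('grip',loc(o,th,-20,0))
o,th=fit('tray','top',f(3.7,390,135,[(277,32,110,140,32),(562,354,110,-140,32),(315,571,-110,-140,32),(30,248,-110,140,32),(282,276,5,21,32),(330,232,48,21,32),(374,378,5,-68,32)]))
for n,p in dict(brush=(-20,-103),knife=(-20,-26.5),bracket=(-18,41),dial=(-75,102)).items(): print(n,loc(o,th,*p).round(4))
o=ray('top',f(3.7,390,135,[(30,248)])[0],.032)
g=np.array([.448,.368,.09]);print(np.degrees(np.arctan2(g[1],g[0])))
moves((*loc(*fit('bracket','top',t([(174,228,70,-15,8),(72,204,70,74,8),(64,236,40,74,8),(132,388,-70,-15,8),(101,383,-70,15,8),(131,248,40,15,8)])),10,0),.12),np.radians(90-13))
E
```

```text
bracket o [0.4232 0.3715] deg -13.2 res mm [2.3 1.1 1.2 1.3 2.6 3.6] scale 1.005
grip [0.43295467 0.36918102]
brush o [0.563  0.0175] deg 47.9 res mm [5.2 0.8 2.7 2.7 1.6 1.8] scale 0.971
grip [0.54959429 0.0026403 ]
knife o [0.5194 0.1958] deg 23.8 res mm [1.3 1.4 4.3 3.1 2.6 4.3] scale 0.977
grip [0.50110945 0.18775182]
tray o [ 0.4748 -0.2881] deg -50.6 res mm [3.2 2.5 2.5 0.6 2.9 1.6 2.4] scale 0.999
brush [ 0.3825 -0.3381]
knife [ 0.4416 -0.2895]
bracket [ 0.495  -0.2481]
dial [ 0.5059 -0.1654]
39.40066066347943
bracket o [0.4232 0.3715] deg -13.2 res mm [2.3 1.1 1.2 1.3 2.6 3.6] scale 1.005
yaw 77 dp [-0.4745 -0.014   0.2204] dr [-0.0007 -0.0001 -0.0662] rows 1.6633464273955354 q6 1.44
yaw 257 dp [-0.4745 -0.014   0.2204] dr [-2.000e-04  1.000e-03  9.338e-01] rows 23.476305383630404 q6 1.44
```

Request:
{"method": "apply_moves", "body": {"steps": [{"claw":1,"delta_pos":[-0.47,-0.014,0.1],"dr":[0,0,-0.066]},{"claw":1,"delta_pos":[-0.47,-0.014,0.1],"dr":[0,0,-0.066]},{"claw":1,"delta_pos":[-0.47,-0.014,0.1],"dr":[0,0,-0.066]},{"claw":1,"delta_pos":[-0.47,-0.014,0.1],"dr":[0,0,-0.066]},{"claw":1,"delta_pos":[-0.47,-0.014,0.1],"dr":[0,0,-0.066]},{"claw":1,"delta_pos":[-0.47,-0.014,0.1],"dr":[0,0,-0.066]},{"claw":1,"delta_pos":[-0.47,-0.014,0.1],"dr":[0,0,-0.066]},{"claw":1,"delta_pos":[-0.47,-0.014,0.1],"dr":[0,0,-0.066]}]}}

```text
time_s: 0.77
tcp_pos: [0.4321, 0.3691, 0.1794]
ee_rot: [-0.362, -3.118, 0.003]
force: [0.2, 0.0, 0.1]
opening: 0.999
finger_force: 0.0
```

```bash
python3 - <<'E'
from fit import *
c=vision.get_calibration('wrist'); im=vision.camera('wrist'); import pickle; pickle.dump((c,im),open('pics/w1.pkl','wb'))
cv2.imwrite('pics/w1.png',im[:,:,::-1])
s=sensors.sense(); print(s['time_s'],s['tcp_pos'],s['opening'])
# expected px of bracket corners
o=np.array([.4232,.3715]);th=np.radians(-13.2)
print(proj('wrist',[(*loc(o,th,x,y),.008) for x,y in [(70,-15),(70,74),(40,74),(40,15),(-70,15),(-70,-15)]],c).round().tolist())
moves((.433,.3692,.002),np.radians(76.8))
E
```

```text
0.8167 [0.43116254 0.37011772 0.18030668] 0.998089341216827
[[308.0, 233.0], [391.0, 233.0], [393.0, 207.0], [336.0, 207.0], [338.0, 96.0], [306.0, 96.0]]
yaw 77 dp [-0.0048 -0.0005  0.3566] dr [-0.0004 -0.0007  0.0004] rows 0.017168846431577643 q6 0.82
yaw 257 dp [-0.0048 -0.0005  0.3566] dr [ 1.100e-03 -7.000e-04 -9.996e-01] rows 25.129650782767598 q6 0.82
```

View pics/w1.png

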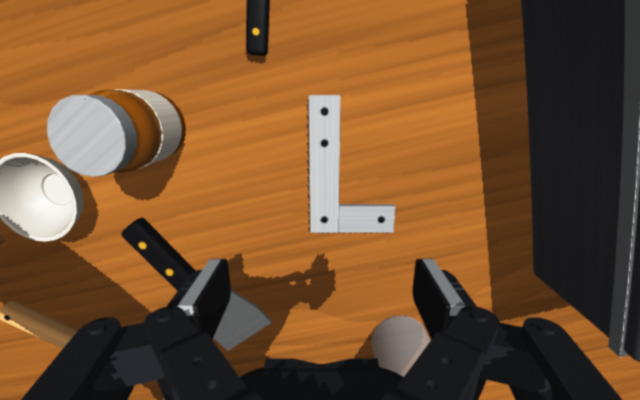

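The wrist view shows the bracket with corners at (309,233), (394,233) and (309,96), within 2 px of prediction, so I descend and grip.

Request:
{"method": "apply_moves", "body": {"steps": [{"claw":1,"delta_pos":[-0.005,0.002,0.08],"dr":[0,0,0]},{"claw":1,"delta_pos":[-0.005,0.002,0.16],"dr":[0,0,0]},{"claw":1,"delta_pos":[-0.005,0.002,0.24],"dr":[0,0,0]},{"claw":1,"delta_pos":[-0.005,0.002,0.3],"dr":[0,0,0]},{"claw":1,"delta_pos":[-0.005,0.002,0.34],"dr":[0,0,0]},{"claw":1,"delta_pos":[-0.005,0.002,0.356],"dr":[0,0,0]},{"claw":0.5,"delta_pos":[-0.005,0.002,0.356],"dr":[0,0,0]},{"claw":0.2,"delta_pos":[-0.005,0.002,0.356],"dr":[0,0,0]},{"claw":0,"delta_pos":[-0.005,0.002,0.356],"dr":[0,0,0]},{"claw":0,"delta_pos":[-0.005,0.002,0.356],"dr":[0,0,0]}], "grip_force": 60}}

```text
time_s: 1.65
tcp_pos: [0.4357, 0.3727, 0.0062]
ee_rot: [0.355, 3.118, 0.005]
force: [0.0, 0.6, -0.1]
opening: 0.451
finger_force: 0.0
```

Request:
{"method": "apply_moves", "body": {"steps": [{"claw":0,"delta_pos":[0,0,0],"dr":[0,0,0]},{"claw":0,"delta_pos":[0,0,0],"dr":[0,0,0]},{"claw":0,"delta_pos":[0,0,0],"dr":[0,0,0]}]}}

```text
time_s: 1.9
tcp_pos: [0.4356, 0.3723, 0.0063]
ee_rot: [0.356, 3.118, 0.005]
force: [-1.6, -0.9, 4.4]
opening: 0.305
finger_force: 58.7
```

Request:
{"method": "apply_moves", "body": {"steps": [{"claw":0,"delta_pos":[0,0,-0.04],"dr":[0,0,0]},{"claw":0,"delta_pos":[0,0,-0.1],"dr":[0,0,0]},{"claw":0,"delta_pos":[0,0,-0.16],"dr":[0,0,0]},{"claw":0,"delta_pos":[0,0,-0.22],"dr":[0,0,0]},{"claw":0,"delta_pos":[0,0,-0.22],"dr":[0,0,0]}]}}

```text
time_s: 2.32
tcp_pos: [0.438, 0.3738, 0.1216]
ee_rot: [0.356, 3.111, 0.014]
force: [0.9, 0.6, -0.9]
opening: 0.302
finger_force: 59.6
```

```bash
python3 - <<'E'
from fit import *
im=vision.camera('wrist'); cv2.imwrite('pics/w2.png',im[:,:,::-1])
s=sensors.sense(); print(s)
moves((.495,-.2481,.13),np.radians(39.4))
E
```

```text
{'time_s': 2.3667, 'qpos': array([5.90011936e-01, 1.69546509e-01, 6.77247201e-03, 1.39792775e+00,
       2.31096847e-05, 8.17642308e-01]), 'qvel': array([-1.55979186e-03,  3.95999822e-02, -8.69437112e-02, -1.85044100e-02,
       -1.32426054e-03, -5.88075024e-05]), 'effort': array([ 1.03338717e-01, -4.05414426e+01,  3.35645700e+01,  3.23085235e-01,
        2.76338792e-02, -9.30547321e-04]), 'tcp_pos': array([0.43703712, 0.3731488 , 0.11849535]), 'ee_rot': array([0.35591509, 3.11361888, 0.01026391]), 'force': array([-0.62482424,  0.4241324 , -2.51213177]), 'moment': array([ 0.0401073 , -0.03639805, -0.04004307]), 'finger_force': 59.384759087115526, 'opening': 0.3058827432084129}
yaw 39 dp [-0.3935 -1.1841 -0.029 ] dr [0.003  0.0013 0.2087] rows 5.245450203860277 q6 0.82
yaw 219 dp [-0.3935 -1.1841 -0.029 ] dr [-0.0017  0.0038 -0.7913] rows 19.893956025371008 q6 0.82
```

View pics/w2.png

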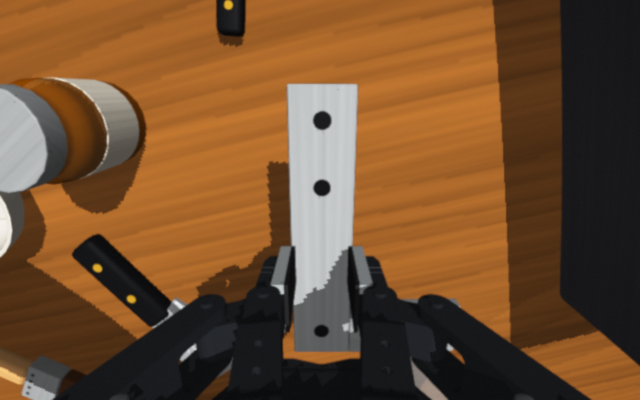

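```bash
python3 - <<'E'
from fit import *
c=vision.get_calibration('wrist'); s=sensors.sense(); Rc=R.from_rotvec(s['ee_rot'])
T=c['world_from_camera']; print('fx',c['fx'],'cam z',T[2,3], 'widths->depth', c['fx']*.03/69)
for z in (.112,.116,.120,.125):
    a=ray('wrist',[(288,84),(357,84),(322,120),(322,188)],z,c); w=np.linalg.norm(a[0]-a[1])
    q=[Rc.inv().apply(np.array([*p,z])-s['tcp_pos'])[:2] for p in a]
    print(z,w.round(4),(np.array(q)*1000).round(1).tolist())
E
```

```text
fx 319.67933542879274 cam z 0.26082372078691446 widths->depth 0.13899101540382292
0.112 0.0304 [[83.3, -14.8], [83.3, 15.6], [67.7, 0.2], [35.6, 0.2]]
0.116 0.0296 [[83.1, -14.4], [83.1, 15.2], [68.0, 0.2], [36.7, 0.2]]
0.12 0.0287 [[83.0, -14.0], [83.0, 14.7], [68.3, 0.2], [37.9, 0.2]]
0.125 0.0277 [[82.8, -13.5], [82.8, 14.2], [68.6, 0.2], [39.3, 0.2]]
```

Request:
{"method": "apply_moves", "body": {"steps": [{"claw":0,"delta_pos":[0,0,-0.08],"dr":[0,0,0]},{"claw":0,"delta_pos":[-0.02,-0.06,-0.12],"dr":[0,0,0]},{"claw":0,"delta_pos":[-0.04,-0.13,-0.12],"dr":[0,0,0.03]},{"claw":0,"delta_pos":[-0.07,-0.2,-0.12],"dr":[0,0,0.06]},{"claw":0,"delta_pos":[-0.09,-0.27,-0.12],"dr":[0,0,0.09]},{"claw":0,"delta_pos":[-0.11,-0.34,-0.12],"dr":[0,0,0.12]},{"claw":0,"delta_pos":[-0.13,-0.41,-0.12],"dr":[0,0,0.15]},{"claw":0,"delta_pos":[-0.16,-0.48,-0.12],"dr":[0,0,0.18]},{"claw":0,"delta_pos":[-0.18,-0.55,-0.12],"dr":[0,0,0.209]},{"claw":0,"delta_pos":[-0.2,-0.62,-0.12],"dr":[0,0,0.209]}]}}

```text
time_s: 3.2
tcp_pos: [0.4603, 0.0449, 0.1712]
ee_rot: [-1.347, -2.835, 0.002]
force: [0.7, -1.0, -3.2]
opening: 0.307
finger_force: 60.0
```

```bash
python3 - <<'E'
from fit import *
s=sensors.sense(); print(s['time_s'],s['tcp_pos'],s['opening'])
p=loc(np.array([.4748,-.2881]),np.radians(-50.6),-15,41);print(p)
moves((*p,.15),np.radians(39.4))
E
```

```text
3.2 [0.46029189 0.04489991 0.17117885] 0.3071289361415414
[ 0.49696112 -0.25048505]
yaw 39 dp [-0.5044 -0.3162  0.0421] dr [-0.0007 -0.0006 -0.0013] rows 0.03257117799618849 q6 0.84
yaw 219 dp [-0.5044 -0.3162  0.0421] dr [-0.001   0.0011  0.9987] rows 25.10706410207507 q6 0.84
```

Request:
{"method": "apply_moves", "body": {"steps": [{"claw":0,"delta_pos":[-0.06,-0.04,0],"dr":[0,0,0]},{"claw":0,"delta_pos":[-0.13,-0.08,0],"dr":[0,0,0]},{"claw":0,"delta_pos":[-0.2,-0.12,0],"dr":[0,0,0]},{"claw":0,"delta_pos":[-0.27,-0.17,0],"dr":[0,0,0]},{"claw":0,"delta_pos":[-0.34,-0.21,0],"dr":[0,0,0]},{"claw":0,"delta_pos":[-0.41,-0.26,0],"dr":[0,0,0]},{"claw":0,"delta_pos":[-0.46,-0.29,0],"dr":[0,0,0]},{"claw":0,"delta_pos":[-0.5,-0.31,0],"dr":[0,0,0]},{"claw":0,"delta_pos":[-0.5,-0.31,0],"dr":[0,0,0]},{"claw":0,"delta_pos":[-0.5,-0.31,0],"dr":[0,0,0]}]}}

```text
time_s: 4.03
tcp_pos: [0.499, -0.2456, 0.1707]
ee_rot: [-1.346, -2.834, -0.001]
force: [0.2, -0.3, -2.6]
opening: 0.297
finger_force: 60.0
```

```bash
python3 - <<'E'
from fit import *
import pickle
c=vision.get_calibration('wrist'); im=vision.camera('wrist'); cv2.imwrite('pics/w3.png',im[:,:,::-1])
s=sensors.sense(); print(s['time_s'],s['tcp_pos'],s['opening']); pickle.dump((c,s),open('w3.pkl','wb'))
o=np.array([.4748,-.2881]);th=np.radians(-50.6)
m=[(-110,140),(-110,-140),(-45,21),(-45,61),(-104,61),(-104,21),(-45,-8),(5,21)]
print(list(zip(m,proj('wrist',[(*loc(o,th,*p),.032) for p in m],c).round().tolist())))
p=loc(o,th,-15,41); moves((*p,.027),np.radians(39.4))
E
```

```text
4.0833 [ 0.4990443  -0.2444632   0.17115318] 0.30149761653698715
[((-110, 140), [433.0, 80.0]), ((-110, -140), [102.0, 83.0]), ((-45, 21), [293.0, 157.0]), ((-45, 61), [338.0, 157.0]), ((-104, 61), [339.0, 87.0]), ((-104, 21), [291.0, 87.0]), ((-45, -8), [260.0, 157.0]), ((5, 21), [295.0, 210.0])]
yaw 39 dp [-0.0079 -0.0106  0.2883] dr [-0.0002 -0.0014 -0.0006] rows 0.03442979985116642 q6 0.31
yaw 219 dp [-0.0079 -0.0106  0.2883] dr [-2.100e-03  4.000e-04  9.994e-01] rows 25.12448413275818 q6 0.31
```

View pics/w3.png

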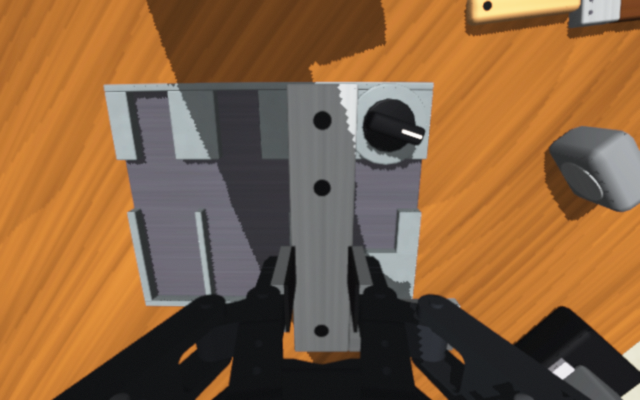

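The wrist view shows the bracket held over its compartment. The tray's far corners are at (433,83) and (104,85), with channel edges near row 159. They sit about 3 px lower than predicted, so I refit the tray from this view.

```bash
python3 - <<'E'
from fit import *
import pickle
c,s=pickle.load(open('w3.pkl','rb'))
o,th=fit('tray','wrist',[(433,83,-110,140,32),(104,85,-110,-140,32),(134,159,-45,-122,32),(175,160,-45,-85,32),(217,160,-45,-45.5,32),(262,159,-45,-7.5,32),(420,212,5,125,32)],c)
p=loc(o,th,-15,41); print(p); moves((*p,.027),th+np.pi/2)
im=cv2.imread('pics/w3.png'); a=cv2.resize(im[70:180,340:450],None,fx=5,fy=5,interpolation=cv2.INTER_CUBIC); 
cv2.imwrite('pics/dial.png',a)
for x,y,z in [(-75,102,76)]: print(proj('wrist',[(*loc(o,th,x,y),z/1000)],c))
E
```

```text
tray o [ 0.4776 -0.288 ] deg -50.3 res mm [ 2.3  0.7  3.4  2.3  3.6  1.1 11.7] scale 1.023
[ 0.49953285 -0.25025451]
yaw 40 dp [-0.0108 -0.0064  0.2883] dr [-0.0002 -0.0014 -0.0023] rows 0.05798094744570934 q6 0.31
yaw 220 dp [-0.0108 -0.0064  0.2883] dr [-2.100e-03  4.000e-04  9.977e-01] rows 25.081624122884723 q6 0.31
[[399.80387963 128.31153814]]
```

View pics/dial.png

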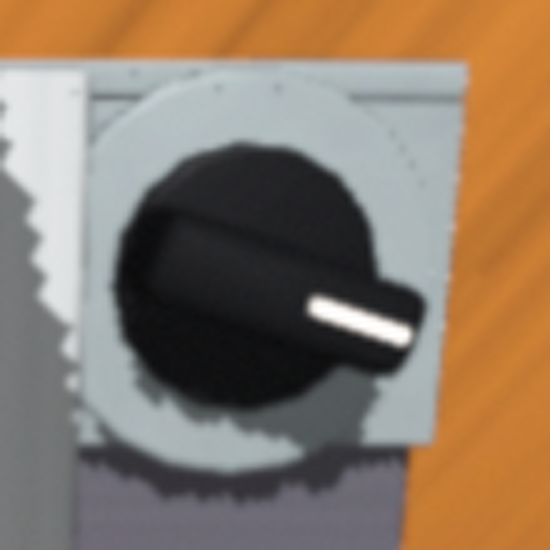

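The crop shows the dial's bar running from (373,119) to (423,137) in the full image, with a white mark at its +y end. As a line, that reads q ≈ 1.85 already. I'll drop the bad pick and place the bracket.

```bash
python3 - <<'E'
from fit import *
import pickle
c,s=pickle.load(open('w3.pkl','rb'))
o,th=fit('tray','wrist',[(433,83,-110,140,32),(104,85,-110,-140,32),(134,159,-45,-121,32),(175,160,-45,-85,32),(217,160,-45,-45.5,32),(262,159,-45,-7.5,32),(420,212,5,140,32)],c)
p=loc(o,th,-15,41); print(p); moves((*p,.027),th+np.pi/2)
E
```

```text
tray o [ 0.4755 -0.29  ] deg -50.9 res mm [0.1 1.7 1.6 0.5 1.3 1.3 0.6] scale 0.999
[ 0.49782473 -0.25245894]
yaw 39 dp [-0.0121 -0.0118  0.2883] dr [-0.0002 -0.0014  0.001 ] rows 0.03441446617149978 q6 0.31
yaw 219 dp [-0.0121 -0.0118  0.2883] dr [ 2.10e-03 -4.00e-04 -9.99e-01] rows 25.113846316683528 q6 0.31
```

Request:
{"method": "apply_moves", "body": {"steps": [{"claw":0,"delta_pos":[-0.012,-0.012,0],"dr":[0,0,0]},{"claw":0,"delta_pos":[-0.012,-0.012,0.07],"dr":[0,0,0]},{"claw":0,"delta_pos":[-0.012,-0.012,0.14],"dr":[0,0,0]},{"claw":0,"delta_pos":[-0.012,-0.012,0.2],"dr":[0,0,0]},{"claw":0,"delta_pos":[-0.012,-0.012,0.24],"dr":[0,0,0]},{"claw":0,"delta_pos":[-0.012,-0.012,0.26],"dr":[0,0,0]},{"claw":0,"delta_pos":[-0.012,-0.012,0.275],"dr":[0,0,0]},{"claw":0,"delta_pos":[-0.012,-0.012,0.284],"dr":[0,0,0]},{"claw":0,"delta_pos":[-0.012,-0.012,0.284],"dr":[0,0,0]}]}}

```text
time_s: 4.83
tcp_pos: [0.4996, -0.2533, 0.0316]
ee_rot: [1.343, 2.84, -0.0]
force: [0.3, -0.9, -2.0]
opening: 0.299
finger_force: 60.0
```

Request:
{"method": "apply_moves", "body": {"steps": [{"claw":0,"delta_pos":[0,0,0.005],"dr":[0,0,0]},{"claw":0,"delta_pos":[0,0,0.01],"dr":[0,0,0]},{"claw":0,"delta_pos":[0,0,0.01],"dr":[0,0,0]}]}}

```text
time_s: 5.08
tcp_pos: [0.5, -0.2539, 0.0272]
ee_rot: [1.343, 2.838, -0.0]
force: [-0.5, 0.4, -3.4]
opening: 0.302
finger_force: 60.0
```

```bash
python3 - <<'E'
from fit import *
s=sensors.sense(); print(s['tcp_pos'],s['force'])
im=vision.camera('wrist'); cv2.imwrite('pics/w4.png',im[60:,:,::-1])
E
```

```text
[ 0.50002032 -0.25386769  0.02720742] [-0.48266918  0.40438885 -3.44773964]
```

View pics/w4.png

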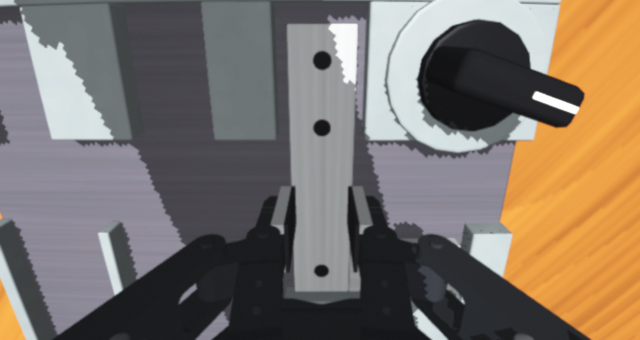

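The bracket is centred in its channel, columns 290–356 between walls at 276 and 368. I release it.

Request:
{"method": "apply_moves", "body": {"steps": [{"claw":0,"delta_pos":[0,0,0.003],"dr":[0,0,0]},{"claw":0.5,"delta_pos":[0,0,0.003],"dr":[0,0,0]},{"claw":0.8,"delta_pos":[0,0,0.003],"dr":[0,0,0]},{"claw":0.8,"delta_pos":[0,0,0.003],"dr":[0,0,0]},{"claw":0.8,"delta_pos":[0,0,-0.04],"dr":[0,0,0]},{"claw":1,"delta_pos":[0,0,-0.12],"dr":[0,0,0]},{"claw":1,"delta_pos":[0,0,-0.2],"dr":[0,0,0]},{"claw":1,"delta_pos":[0,0,-0.28],"dr":[0,0,0]},{"claw":1,"delta_pos":[0,0,-0.28],"dr":[0,0,0]}]}}

```text
time_s: 5.88
tcp_pos: [0.5038, -0.2564, 0.1772]
ee_rot: [1.336, 2.824, -0.004]
force: [0.8, -0.7, 2.8]
opening: 1.001
finger_force: 0.0
```

```bash
python3 - <<'E'
from fit import *
s=sensors.sense(); print(s['tcp_pos'],s['force'],s['opening'])
c=vision.get_calibration('wrist');im=vision.camera('wrist'); cv2.imwrite('pics/w5.png',im[:,:,::-1])
o=np.array([.4755,-.29]);th=np.radians(-50.9)
print(proj('wrist',[(*loc(o,th,x-28,y+41),.028) for x,y in [(70,-15),(70,74),(40,74),(40,15),(-70,15),(-70,-15)]],c).round().tolist())
moves((.549,.003,.17),np.radians(137.9))
E
```

```text
[ 0.50382828 -0.25637244  0.17718057] [ 0.8282681  -0.67170056  2.81152335] 1.000947728909522
[[302.0, 230.0], [392.0, 230.0], [394.0, 201.0], [333.0, 201.0], [335.0, 80.0], [300.0, 80.0]]
yaw 138 dp [0.3417 0.3994 0.0041] dr [-0.0026  0.0041 -0.5475] rows 13.763905770118736 q6 0.29
yaw 318 dp [0.3417 0.3994 0.0041] dr [0.0039 0.0025 0.4525] rows 11.375349203876954 q6 0.29
```

View pics/w5.png

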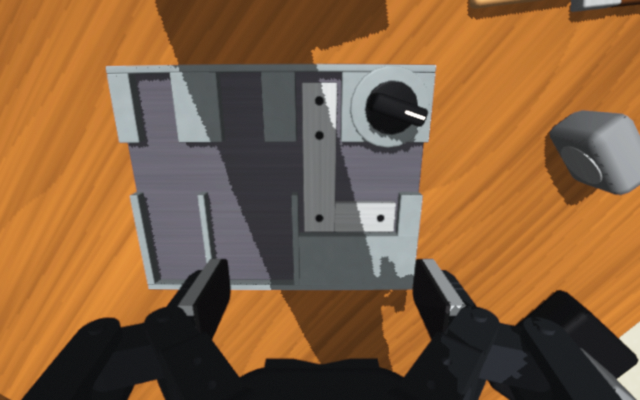

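The bracket lies in its L: corner (302,232), toe (395,232), channel end (302,83). The dial is unchanged. My ten views are used up, so from here I check by numbers. Next is the brush.

Request:
{"method": "apply_moves", "body": {"steps": [{"claw":1,"delta_pos":[0.34,0.4,0],"dr":[0,0,-0.547]},{"claw":1,"delta_pos":[0.34,0.4,0],"dr":[0,0,-0.547]},{"claw":1,"delta_pos":[0.34,0.4,0],"dr":[0,0,-0.547]},{"claw":1,"delta_pos":[0.34,0.4,0],"dr":[0,0,-0.547]},{"claw":1,"delta_pos":[0.34,0.4,0],"dr":[0,0,-0.547]},{"claw":1,"delta_pos":[0.34,0.4,0],"dr":[0,0,-0.547]},{"claw":1,"delta_pos":[0.34,0.4,0],"dr":[0,0,-0.547]},{"claw":1,"delta_pos":[0.34,0.4,0],"dr":[0,0,-0.547]},{"claw":1,"delta_pos":[0.34,0.4,0],"dr":[0,0,-0.547]},{"claw":1,"delta_pos":[0.34,0.4,0],"dr":[0,0,-0.547]}]}}

```text
time_s: 6.77
tcp_pos: [0.5457, 0.0058, 0.1649]
ee_rot: [0.583, -3.085, -0.001]
force: [0.3, 0.5, -0.7]
opening: 1.003
finger_force: 0.0
```

```bash
python3 - <<'E'
from fit import *
s=sensors.sense(); print(s['time_s'],s['tcp_pos'],s['opening'])
moves((.5496,.0026,.17),np.radians(137.9))
E
```

```text
6.7667 [0.54567177 0.00577435 0.16494632] 1.00252424680313
yaw 138 dp [-0.005  -0.0088 -0.0101] dr [ 0.0004 -0.0005 -0.1471] rows 3.699180046708262 q6 -0.49
yaw 318 dp [-0.005  -0.0088 -0.0101] dr [-6.000e-04 -5.000e-04  8.529e-01] rows 21.4404754556944 q6 -0.49
```

Request:
{"method": "apply_moves", "body": {"steps": [{"claw":1,"delta_pos":[-0.005,-0.009,0],"dr":[0,0,-0.147]},{"claw":1,"delta_pos":[-0.005,-0.009,0],"dr":[0,0,-0.147]},{"claw":1,"delta_pos":[-0.005,-0.009,0],"dr":[0,0,-0.147]},{"claw":1,"delta_pos":[-0.005,-0.009,0],"dr":[0,0,-0.147]},{"claw":1,"delta_pos":[-0.005,-0.009,0],"dr":[0,0,-0.147]}]}}

```text
time_s: 7.18
tcp_pos: [0.5496, 0.0016, 0.165]
ee_rot: [1.265, -2.874, -0.001]
force: [0.7, -0.3, 0.7]
opening: 0.994
finger_force: 0.0
```

```bash
python3 - <<'E'
from fit import *
s=sensors.sense(); print(s['time_s'],s['tcp_pos'],s['opening'])
c=vision.get_calibration('wrist');im=vision.camera('wrist'); cv2.imwrite('pics/w6.png',im[:,:,::-1])
o=np.array([.563,.0175]);th=np.radians(47.9)
m=[(-90,0),(-45,0),(-20,0),(5,0),(22,0)]; P=proj('wrist',[(*loc(o,th,*p),.018) for p in m],c); print(P.round().tolist())
hsv=cv2.cvtColor(im,cv2.COLOR_RGB2HSV)
for (x,y),q in zip(P.round().astype(int),m):
    if 0<=x<640 and 0<=y<400: print(q,hsv[y,x].tolist(),im[y,x].tolist(), 'table',hsv[y,min(x+60,639)].tolist())
y=int(P[1][1]); print(im[y,260:390:4].tolist())
moves((.5496,.0026,.17),np.radians(137.9))
E
```

```text
7.1833 [0.54961507 0.00163783 0.16503653] 0.994465531463947
[[322.0, 108.0], [323.0, 159.0], [323.0, 185.0], [323.0, 210.0], [323.0, 227.0]]
(-90, 0) [15, 152, 175] [175, 124, 71] table [14, 189, 190]
(-45, 0) [22, 113, 250] [250, 219, 139] table [14, 190, 192]
(-20, 0) [21, 114, 250] [250, 218, 138] table [14, 191, 196]
(5, 0) [15, 16, 131] [131, 127, 123] table [14, 191, 196]
(22, 0) [98, 5, 206] [202, 205, 206] table [14, 191, 182]
[[186, 115, 47], [183, 112, 45], [187, 116, 47], [190, 117, 48], [190, 116, 47], [186, 114, 47], [181, 111, 45], [183, 112, 46], [189, 117, 48], [184, 112, 46], [175, 107, 43], [141, 84, 36], [86, 52, 24], [140, 100, 59], [247, 210, 132], [251, 222, 142], [251, 222, 142], [253, 229, 150], [253, 230, 151], [239, 191, 117], [194, 119, 49], [190, 116, 49], [188, 116, 47], [187, 115, 48], [190, 117, 50], [195, 120, 49], [183, 113, 46], [173, 106, 43], [184, 113, 46], [185, 114, 46], [192, 118, 49], [186, 114, 46], [176, 107, 43]]
yaw 138 dp [-0.0014  0.0015 -0.0096] dr [ 0.0004 -0.0003 -0.0033] rows 0.0817250591796783 q6 -0.94
yaw 318 dp [-0.0014  0.0015 -0.0096] dr [-5.000e-04 -6.000e-04  9.967e-01] rows 25.05793179434698 q6 -0.94
```

The mask confirms the handle: columns 314–337 at row 159, and the ferrule starting near row 210, as predicted. I grip.

Request:
{"method": "apply_moves", "body": {"steps": [{"claw":1,"delta_pos":[0,0.004,0.08],"dr":[0,0,0]},{"claw":1,"delta_pos":[0,0.004,0.16],"dr":[0,0,0]},{"claw":1,"delta_pos":[0,0.004,0.24],"dr":[0,0,0]},{"claw":1,"delta_pos":[0,0.004,0.3],"dr":[0,0,0]},{"claw":0.8,"delta_pos":[0,0.004,0.324],"dr":[0,0,0]},{"claw":0.5,"delta_pos":[0,0.004,0.324],"dr":[0,0,0]},{"claw":0,"delta_pos":[0,0.004,0.324],"dr":[0,0,0]},{"claw":0,"delta_pos":[0,0.004,0.324],"dr":[0,0,0]},{"claw":0,"delta_pos":[0,0.004,0.324],"dr":[0,0,0]},{"claw":0,"delta_pos":[0,0.004,0.324],"dr":[0,0,0]}], "grip_force": 50}}

```text
time_s: 8.07
tcp_pos: [0.5517, 0.0026, 0.0078]
ee_rot: [-1.261, 2.871, -0.005]
force: [0.8, 0.1, 5.6]
opening: 0.261
finger_force: 51.1
```

Request:
{"method": "apply_moves", "body": {"steps": [{"claw":0,"delta_pos":[0,0,0],"dr":[0,0,0]},{"claw":0,"delta_pos":[0,0,0],"dr":[0,0,0]},{"claw":0,"delta_pos":[0,0,0],"dr":[0,0,0]}]}}

```text
time_s: 8.32
tcp_pos: [0.5517, 0.0026, 0.0078]
ee_rot: [-1.261, 2.871, -0.005]
force: [0.6, 0.7, 5.8]
opening: 0.263
finger_force: 50.8
```

Request:
{"method": "apply_moves", "body": {"steps": [{"claw":0,"delta_pos":[0,0,-0.06],"dr":[0,0,0]},{"claw":0,"delta_pos":[0,0,-0.13],"dr":[0,0,0]},{"claw":0,"delta_pos":[0,0,-0.2],"dr":[0,0,0]},{"claw":0,"delta_pos":[0,0,-0.26],"dr":[0,0,0]},{"claw":0,"delta_pos":[0,0,-0.3],"dr":[0,0,0]}]}}

```text
time_s: 8.73
tcp_pos: [0.5504, 0.0027, 0.1591]
ee_rot: [-1.261, 2.872, -0.005]
force: [0.9, 0.8, -0.7]
opening: 0.264
finger_force: 50.0
```

```bash
python3 - <<'E'
from fit import *
s=sensors.sense(); print(s['time_s'],s['tcp_pos'],s['opening'],s['force'],s['finger_force'])
o=np.array([.4755,-.29]);th=np.radians(-50.9)
p=loc(o,th,-20,-103);print(p); moves((*p,.16),th+np.pi/2)
c=vision.get_calibration('wrist');im=vision.camera('wrist'); cv2.imwrite('pics/w7.png',im[:,:,::-1])
Rc=R.from_rotvec(s['ee_rot']); T=c['world_from_camera']
hsv=cv2.cvtColor(im,cv2.COLOR_RGB2HSV); m=cv2.inRange(hsv,(17,70,120),(28,150,255)); n,l,st,ce=cv2.connectedComponentsWithStats(m)
i=1+st[1:,4].argmax(); print('handle bbox',st[i],cv2.minAreaRect(np.argwhere(l==i)[:,::-1].astype(np.float32)))
x,y,w,h,_=st[i]; z=s['tcp_pos'][2]+.012
q=ray('wrist',[(x+w/2,y),(x,y+5),(x+w,y+5)],z,c); print('tool mm',[(Rc.inv().apply(np.array([*a,z])-s['tcp_pos'])*1000).round(1).tolist() for a in q])
E
```

```text
8.7333 [0.55038272 0.00267548 0.15914976] 0.264161521537654 [ 0.8631365   0.81886381 -0.69729624] 50.00383973121643
[ 0.3829537  -0.33943868]
yaw 39 dp [ 0.7304 -0.2165 -0.0032] dr [-2.000e-04  2.300e-03  5.462e-01] rows 13.730855395476185 q6 -0.94
yaw 219 dp [ 0.7304 -0.2165 -0.0032] dr [-2.200e-03 -2.000e-04 -4.538e-01] rows 11.408718568008208 q6 -0.94
handle bbox [ 297  118   50  136 5980] ((321.5, 185.5), (135.0, 49.0), 90.0)
tool mm [[70.4, -0.6, -12.3], [68.4, -10.6, -12.2], [68.4, 9.4, -12.3]]
```

Request:
{"method": "apply_moves", "body": {"steps": [{"claw":0,"delta_pos":[0.05,-0.015,0],"dr":[0,0,0.546]},{"claw":0,"delta_pos":[0.11,-0.033,0],"dr":[0,0,0.546]},{"claw":0,"delta_pos":[0.18,-0.054,0],"dr":[0,0,0.546]},{"claw":0,"delta_pos":[0.25,-0.075,0],"dr":[0,0,0.546]},{"claw":0,"delta_pos":[0.32,-0.095,0],"dr":[0,0,0.546]},{"claw":0,"delta_pos":[0.39,-0.115,0],"dr":[0,0,0.546]},{"claw":0,"delta_pos":[0.46,-0.136,0],"dr":[0,0,0.546]},{"claw":0,"delta_pos":[0.53,-0.157,0],"dr":[0,0,0.546]},{"claw":0,"delta_pos":[0.6,-0.178,0],"dr":[0,0,0.546]},{"claw":0,"delta_pos":[0.66,-0.196,0],"dr":[0,0,0.546]}]}}

```text
time_s: 9.62
tcp_pos: [0.3963, -0.3084, 0.1545]
ee_rot: [0.67, 3.069, -0.002]
force: [0.6, 0.1, -0.9]
opening: 0.265
finger_force: 50.0
```

```bash
python3 - <<'E'
from fit import *
s=sensors.sense(); print(s['time_s'],s['tcp_pos'],s['opening'],s['qpos'].round(2))
moves((.383,-.3394,.16),np.radians(39.1))
E
```

```text
9.6167 [ 0.39627361 -0.30841961  0.15449536] 0.2648561382225076 [-0.79 -0.02 -0.12  1.47 -0.   -0.37]
yaw 39 dp [-0.0017 -0.0674 -0.0109] dr [-0.0002  0.0003  0.146 ] rows 3.6711323694142193 q6 -0.37
yaw 219 dp [-0.0017 -0.0674 -0.0109] dr [-4.00e-04 -3.00e-04 -8.54e-01] rows 21.468529100437227 q6 -0.37
```

Request:
{"method": "apply_moves", "body": {"steps": [{"claw":0,"delta_pos":[-0.002,-0.067,0],"dr":[0,0,0.146]},{"claw":0,"delta_pos":[-0.002,-0.067,0],"dr":[0,0,0.146]},{"claw":0,"delta_pos":[-0.002,-0.067,0],"dr":[0,0,0.146]},{"claw":0,"delta_pos":[-0.002,-0.067,0],"dr":[0,0,0.146]},{"claw":0,"delta_pos":[-0.002,-0.067,0],"dr":[0,0,0.146]}]}}

```text
time_s: 10.03
tcp_pos: [0.3844, -0.3377, 0.1542]
ee_rot: [-1.343, -2.84, 0.0]
force: [-0.0, -0.5, -0.9]
opening: 0.26
finger_force: 50.0
```

```bash
python3 - <<'E'
from fit import *
s=sensors.sense(); print(s['time_s'],s['tcp_pos'],s['opening'])
moves((.383,-.3394,.028),np.radians(39.1))
c=vision.get_calibration('wrist');im=vision.camera('wrist'); cv2.imwrite('pics/w8.png',im[:,:,::-1])
# channel edges at -45 and inner side edges: look along the row of model x=-80, top of walls z=32 : grey profile
o=np.array([.4755,-.29]);th=np.radians(-50.9)
for x,ys in ((-85,(-140,-121,-85,-45.5)),(60,(-140,-132,-74,-68))): print(x,proj('wrist',[(*loc(o,th,x,y),.032) for y in ys],c).round().tolist())
y=int(proj('wrist',[(*loc(o,th,-85,-103),.032)],c)[0,1]); print(y,[(i,*im[y,i].tolist()) for i in range(240,400,5)])
E
```

```text
10.0333 [ 0.38442602 -0.3377191   0.1542425 ] 0.2597662624049829
yaw 39 dp [-0.0008 -0.0043  0.2525] dr [-0.     -0.      0.0016] rows 0.04019964493656903 q6 0.03
yaw 219 dp [-0.0008 -0.0043  0.2525] dr [ 0.     -0.     -0.9984] rows 25.099465155837024 q6 0.03
-85 [[272.0, 114.0], [296.0, 114.0], [341.0, 114.0], [390.0, 115.0]]
60 [[279.0, 273.0], [287.0, 273.0], [349.0, 273.0], [355.0, 273.0]]
114 [(240, 179, 109, 44), (245, 193, 119, 48), (250, 196, 121, 51), (255, 195, 120, 48), (260, 189, 116, 48), (265, 179, 109, 44), (270, 193, 119, 50), (275, 168, 178, 180), (280, 165, 176, 179), (285, 168, 179, 180), (290, 171, 181, 183), (295, 160, 170, 173), (300, 103, 99, 109), (305, 106, 93, 91), (310, 109, 95, 93), (315, 110, 95, 91), (320, 102, 85, 79), (325, 87, 67, 51), (330, 86, 68, 52), (335, 84, 65, 50), (340, 51, 51, 55), (345, 79, 85, 87), (350, 79, 84, 85), (355, 79, 85, 87), (360, 81, 86, 87), (365, 81, 87, 89), (370, 80, 86, 87), (375, 79, 84, 85), (380, 78, 85, 85), (385, 79, 84, 85), (390, 59, 61, 64), (395, 50, 50, 54)]
```

Request:
{"method": "apply_moves", "body": {"steps": [{"claw":0,"delta_pos":[-0.001,-0.004,0.07],"dr":[0,0,0]},{"claw":0,"delta_pos":[-0.001,-0.004,0.14],"dr":[0,0,0]},{"claw":0,"delta_pos":[-0.001,-0.004,0.19],"dr":[0,0,0]},{"claw":0,"delta_pos":[-0.001,-0.004,0.22],"dr":[0,0,0]},{"claw":0,"delta_pos":[-0.001,-0.004,0.24],"dr":[0,0,0]},{"claw":0,"delta_pos":[-0.001,-0.004,0.252],"dr":[0,0,0]},{"claw":0,"delta_pos":[-0.001,-0.004,0.252],"dr":[0,0,0]}]}}

```text
time_s: 10.67
tcp_pos: [0.3836, -0.3388, 0.0288]
ee_rot: [-1.337, -2.843, -0.0]
force: [-0.6, -0.1, -0.8]
opening: 0.263
finger_force: 50.0
```

Request:
{"method": "apply_moves", "body": {"steps": [{"claw":0,"delta_pos":[0,0,0.003],"dr":[0,0,0]},{"claw":0.4,"delta_pos":[0,0,0.003],"dr":[0,0,0]},{"claw":0.8,"delta_pos":[0,0,0.003],"dr":[0,0,0]},{"claw":0.8,"delta_pos":[0,0,0.003],"dr":[0,0,0]},{"claw":0.8,"delta_pos":[0,0,-0.04],"dr":[0,0,0]},{"claw":1,"delta_pos":[0,0,-0.12],"dr":[0,0,0]},{"claw":1,"delta_pos":[0,0,-0.2],"dr":[0,0,0]},{"claw":1,"delta_pos":[0,0,-0.28],"dr":[0,0,0]},{"claw":1,"delta_pos":[0,0,-0.28],"dr":[0,0,0]}]}}

```text
time_s: 11.42
tcp_pos: [0.3871, -0.3431, 0.1788]
ee_rot: [1.332, 2.827, -0.011]
force: [0.6, -0.8, 0.8]
opening: 1.0
finger_force: 0.0
```

```bash
python3 - <<'E'
from fit import *
s=sensors.sense(); print(s['time_s'],s['tcp_pos'],s['opening'])
c=vision.get_calibration('wrist');im=vision.camera('wrist'); cv2.imwrite('pics/w9.png',im[:,:,::-1])
hsv=cv2.cvtColor(im,cv2.COLOR_RGB2HSV)
o=np.array([.4755,-.29]);th=np.radians(-50.9)
print(proj('wrist',[(*loc(o,th,x,-103+y),.037) for x,y in [(-90,-12),(-90,12),(5,-12),(5,12),(5,-24),(40,-24),(40,24),(90,0)]],c).round().tolist())
top=vision.camera('top'); np.save('pics/top2.npy',top); 
b=proj('top',[(*loc(o,th,x,-103),.037) for x in (-96,-85,-60,-20,15,30,50,80,96)]).round().astype(int); print([(p.tolist(),top[p[1],p[0]].tolist()) for p in b])
for xm in (-60,65):
  print(xm,[(y,*top[tuple(proj('top',[(*loc(o,th,xm,-103+y),.037)])[0].round().astype(int)[::-1])].tolist()) for y in range(-36,37,4)])
moves((.5011,.1878,.17),np.radians(113.8))
E
```

```text
11.4167 [ 0.38711688 -0.34311007  0.17879002] 1.0003774441950757
[[306.0, 97.0], [334.0, 97.0], [307.0, 203.0], [332.0, 203.0], [294.0, 203.0], [295.0, 237.0], [344.0, 237.0], [319.0, 281.0]]
[([470, 274], [108, 111, 118]), ([473, 271], [134, 101, 71]), ([481, 264], [140, 110, 78]), ([494, 254], [250, 220, 155]), ([505, 244], [207, 211, 208]), ([509, 240], [67, 69, 67]), ([515, 235], [30, 37, 28]), ([525, 227], [24, 33, 34]), ([530, 223], [63, 63, 65])]
-60 [(-36, 175, 118, 64), (-32, 169, 175, 170), (-28, 157, 168, 165), (-24, 162, 171, 168), (-20, 162, 171, 171), (-16, 170, 181, 180), (-12, 43, 48, 51), (-8, 219, 167, 118), (-4, 250, 229, 160), (0, 140, 110, 78), (4, 159, 128, 88), (8, 162, 129, 87), (12, 138, 107, 78), (16, 85, 71, 55), (20, 61, 67, 71), (24, 131, 137, 136), (28, 94, 100, 99), (32, 93, 100, 97), (36, 94, 98, 97)]
65 [(-36, 43, 42, 44), (-32, 31, 30, 35), (-28, 42, 40, 39), (-24, 48, 51, 53), (-20, 34, 42, 42), (-16, 43, 41, 44), (-12, 40, 42, 44), (-8, 40, 34, 36), (-4, 33, 32, 32), (0, 41, 47, 46), (4, 31, 31, 31), (8, 33, 34, 33), (12, 34, 33, 33), (16, 35, 30, 36), (20, 64, 50, 37), (24, 69, 45, 32), (28, 58, 41, 33), (32, 56, 57, 48), (36, 103, 107, 105)]
yaw 114 dp [ 0.6676  0.8519 -0.0011] dr [-0.0015  0.002  -0.4126] rows 10.37190759097895 q6 0.03
yaw 294 dp [ 0.6676  0.8519 -0.0011] dr [0.0022 0.0016 0.5874] rows 14.767635136762264 q6 0.03
```

Request:
{"method": "apply_moves", "body": {"steps": [{"claw":1,"delta_pos":[0.66,0.85,0],"dr":[0,0,-0.413]},{"claw":1,"delta_pos":[0.66,0.85,0],"dr":[0,0,-0.413]},{"claw":1,"delta_pos":[0.66,0.85,0],"dr":[0,0,-0.413]},{"claw":1,"delta_pos":[0.66,0.85,0],"dr":[0,0,-0.413]},{"claw":1,"delta_pos":[0.66,0.85,0],"dr":[0,0,-0.413]},{"claw":1,"delta_pos":[0.66,0.85,0],"dr":[0,0,-0.413]},{"claw":1,"delta_pos":[0.66,0.85,0],"dr":[0,0,-0.413]},{"claw":1,"delta_pos":[0.66,0.85,0],"dr":[0,0,-0.413]},{"claw":1,"delta_pos":[0.66,0.85,0],"dr":[0,0,-0.413]},{"claw":1,"delta_pos":[0.66,0.85,0],"dr":[0,0,-0.413]}]}}

```text
time_s: 12.35
tcp_pos: [0.4737, 0.0696, 0.1664]
ee_rot: [0.586, -3.084, -0.001]
force: [0.1, -1.6, 0.2]
opening: 0.997
finger_force: 0.0
```

```bash
python3 - <<'E'
from fit import *
s=sensors.sense(); print(s['time_s'],s['tcp_pos'],s['opening'])
moves((.5011,.1878,.17),np.radians(113.8))
top=vision.camera('top'); o=np.array([.4755,-.29]);th=np.radians(-50.9)
for xm in (-96,-85,-60,15,30,65,84,96):
  print(xm,[(y,*top[tuple(proj('top',[(*loc(o,th,xm,-103+y),.037)])[0].round().astype(int)[::-1])].tolist()) for y in range(-32,33,8)])
E
```

```text
12.35 [0.47369503 0.06963021 0.16642095] 0.9970280920535304
yaw 114 dp [-0.1376  0.1998 -0.0073] dr [ 0.0003 -0.0008 -0.0127] rows 0.31959223138676823 q6 -0.37
yaw 294 dp [-0.1376  0.1998 -0.0073] dr [-1.200e-03 -5.000e-04  9.873e-01] rows 24.82005042812651 q6 -0.37
-96 [(-32, 169, 167, 158), (-24, 168, 176, 175), (-16, 152, 159, 157), (-8, 118, 117, 125), (0, 109, 110, 117), (8, 103, 103, 111), (16, 117, 111, 118), (24, 170, 180, 178), (32, 165, 172, 172)]
-85 [(-32, 170, 179, 174), (-24, 170, 181, 174), (-16, 143, 153, 151), (-8, 243, 192, 133), (0, 248, 226, 158), (8, 251, 229, 159), (16, 82, 67, 57), (24, 172, 185, 180), (32, 169, 181, 176)]
-60 [(-32, 174, 179, 175), (-24, 172, 181, 181), (-16, 178, 190, 188), (-8, 230, 174, 118), (0, 245, 222, 157), (8, 248, 226, 159), (16, 84, 69, 47), (24, 211, 222, 217), (32, 169, 180, 176)]
15 [(-32, 190, 161, 137), (-24, 42, 41, 40), (-16, 205, 209, 204), (-8, 209, 213, 209), (0, 210, 216, 212), (8, 167, 168, 170), (16, 201, 201, 199), (24, 217, 221, 219), (32, 95, 99, 99)]
30 [(-32, 173, 170, 157), (-24, 34, 36, 33), (-16, 212, 217, 211), (-8, 209, 214, 211), (0, 210, 215, 211), (8, 210, 212, 206), (16, 202, 205, 203), (24, 213, 218, 215), (32, 146, 153, 151)]
65 [(-32, 162, 167, 163), (-24, 95, 100, 99), (-16, 151, 97, 54), (-8, 124, 81, 47), (0, 132, 91, 57), (8, 117, 79, 49), (16, 128, 86, 57), (24, 118, 77, 50), (32, 84, 82, 82)]
84 [(-32, 169, 164, 153), (-24, 134, 143, 140), (-16, 124, 79, 40), (-8, 133, 87, 55), (0, 133, 92, 58), (8, 120, 75, 50), (16, 128, 83, 52), (24, 125, 83, 53), (32, 74, 80, 77)]
96 [(-32, 167, 158, 145), (-24, 48, 50, 52), (-16, 114, 113, 117), (-8, 104, 109, 109), (0, 100, 101, 102), (8, 99, 96, 102), (16, 111, 111, 115), (24, 98, 103, 102), (32, 154, 154, 159)]
```

The brush is confirmed in its compartment: handle at x −85 and −60, ferrule at 15–30, bristles at 65–84, with floor visible beyond both ends. On to the knife.

Request:
{"method": "apply_moves", "body": {"steps": [{"claw":1,"delta_pos":[-0.05,0.07,0],"dr":[0,0,-0.013]},{"claw":1,"delta_pos":[-0.09,0.13,0],"dr":[0,0,-0.013]},{"claw":1,"delta_pos":[-0.138,0.2,0],"dr":[0,0,-0.013]},{"claw":1,"delta_pos":[-0.138,0.2,0],"dr":[0,0,-0.013]},{"claw":1,"delta_pos":[-0.138,0.2,0],"dr":[0,0,-0.013]}]}}

```text
time_s: 12.82
tcp_pos: [0.5019, 0.1871, 0.1659]
ee_rot: [0.644, -3.071, 0.001]
force: [-0.1, -1.1, -0.6]
opening: 1.001
finger_force: 0.0
```

```bash
python3 - <<'E'
from fit import *
s=sensors.sense(); print(s['time_s'],s['tcp_pos'],s['opening'])
moves((.5011,.1878,.006),np.radians(113.8))
c=vision.get_calibration('wrist');im=vision.camera('wrist'); cv2.imwrite('pics/w10.png',im[:,:,::-1])
o=np.array([.5194,.1958]);th=np.radians(23.8)
P=proj('wrist',[(*loc(o,th,x,y),.02) for x,y in [(-95,-13),(-95,13),(-20,-13),(-20,13),(5,-13),(5,13)]],c); print(P.round().tolist())
for xm in (-80,-50,-20): print(xm,[(y,int(im[tuple(proj('wrist',[(*loc(o,th,xm,y),.02)],c)[0].round().astype(int)[::-1])].mean())) for y in range(-26,27,3)])
for ym in (0,-6,6): print(ym,[(x,int(im[tuple(proj('wrist',[(*loc(o,th,x,ym),.02)],c)[0].round().astype(int)[::-1])].mean())) for x in list(range(-110,-80,3))+list(range(-12,30,3))])
E
```

```text
12.8167 [0.50188208 0.18710972 0.16590445] 1.0005738073593469
yaw 114 dp [-0.0004  0.0017  0.3198] dr [ 0.0002 -0.0013 -0.0006] rows 0.03268020588778548 q6 -0.18
yaw 294 dp [-0.0004  0.0017  0.3198] dr [-2.000e-03 -3.000e-04  9.994e-01] rows 25.12496732130809 q6 -0.18
[[308.0, 101.0], [338.0, 101.0], [309.0, 185.0], [337.0, 185.0], [309.0, 210.0], [336.0, 210.0]]
-80 [(-26, 105), (-23, 104), (-20, 101), (-17, 60), (-14, 51), (-11, 17), (-8, 24), (-5, 29), (-2, 31), (1, 35), (4, 38), (7, 41), (10, 34), (13, 77), (16, 112), (19, 106), (22, 103), (25, 102)]
-50 [(-26, 112), (-23, 111), (-20, 102), (-17, 54), (-14, 51), (-11, 16), (-8, 23), (-5, 26), (-2, 25), (1, 28), (4, 31), (7, 33), (10, 27), (13, 48), (16, 115), (19, 117), (22, 117), (25, 117)]
-20 [(-26, 107), (-23, 111), (-20, 110), (-17, 55), (-14, 50), (-11, 20), (-8, 19), (-5, 23), (-2, 25), (1, 24), (4, 25), (7, 28), (10, 25), (13, 53), (16, 102), (19, 102), (22, 104), (25, 105)]
0 [(-110, 113), (-107, 114), (-104, 111), (-101, 108), (-98, 108), (-95, 99), (-92, 23), (-89, 32), (-86, 35), (-83, 35), (-12, 23), (-9, 23), (-6, 23), (-3, 24), (0, 23), (3, 42), (6, 188), (9, 197), (12, 233), (15, 226), (18, 217), (21, 204), (24, 198), (27, 196)]
-6 [(-110, 113), (-107, 111), (-104, 109), (-101, 109), (-98, 109), (-95, 96), (-92, 21), (-89, 27), (-86, 27), (-83, 28), (-12, 22), (-9, 23), (-6, 22), (-3, 22), (0, 23), (3, 39), (6, 188), (9, 200), (12, 233), (15, 209), (18, 228), (21, 238), (24, 238), (27, 226)]
6 [(-110, 114), (-107, 115), (-104, 111), (-101, 111), (-98, 109), (-95, 99), (-92, 25), (-89, 40), (-86, 42), (-83, 42), (-12, 24), (-9, 25), (-6, 26), (-3, 26), (0, 25), (3, 51), (6, 190), (9, 188), (12, 190), (15, 189), (18, 196), (21, 227), (24, 224), (27, 215)]
```

The handle measures about 26 wide and spans x −94 to 4 where predicted, so it is the right size. I grip it.

Request:
{"method": "apply_moves", "body": {"steps": [{"claw":1,"delta_pos":[0,0.002,0.08],"dr":[0,0,0]},{"claw":1,"delta_pos":[0,0.002,0.16],"dr":[0,0,0]},{"claw":1,"delta_pos":[0,0.002,0.24],"dr":[0,0,0]},{"claw":1,"delta_pos":[0,0.002,0.3],"dr":[0,0,0]},{"claw":0.8,"delta_pos":[0,0.002,0.322],"dr":[0,0,0]},{"claw":0.5,"delta_pos":[0,0.002,0.322],"dr":[0,0,0]},{"claw":0,"delta_pos":[0,0.002,0.322],"dr":[0,0,0]},{"claw":0,"delta_pos":[0,0.002,0.322],"dr":[0,0,0]},{"claw":0,"delta_pos":[0,0.002,0.322],"dr":[0,0,0]},{"claw":0,"delta_pos":[0,0.002,0.322],"dr":[0,0,0]}], "grip_force": 50}}

```text
time_s: 13.7
tcp_pos: [0.5055, 0.1872, 0.0109]
ee_rot: [-0.638, 3.07, 0.0]
force: [-0.8, -0.2, 6.0]
opening: 0.285
finger_force: 50.5
```

Request:
{"method": "apply_moves", "body": {"steps": [{"claw":0,"delta_pos":[0,0,0],"dr":[0,0,0]},{"claw":0,"delta_pos":[0,0,0],"dr":[0,0,0]},{"claw":0,"delta_pos":[0,0,0],"dr":[0,0,0]}]}}

```text
time_s: 13.95
tcp_pos: [0.5055, 0.1872, 0.0109]
ee_rot: [-0.638, 3.07, -0.0]
force: [0.5, -0.6, 6.6]
opening: 0.281
finger_force: 50.7
```

Request:
{"method": "apply_moves", "body": {"steps": [{"claw":0,"delta_pos":[0,0,-0.06],"dr":[0,0,0]},{"claw":0,"delta_pos":[0,0,-0.13],"dr":[0,0,0]},{"claw":0,"delta_pos":[0,0,-0.2],"dr":[0,0,0]},{"claw":0,"delta_pos":[0,0,-0.26],"dr":[0,0,0]},{"claw":0,"delta_pos":[0,0,-0.3],"dr":[0,0,0]}]}}

```text
time_s: 14.37
tcp_pos: [0.5042, 0.187, 0.162]
ee_rot: [-0.639, 3.07, -0.0]
force: [1.0, -0.4, -2.1]
opening: 0.283
finger_force: 49.7
```

```bash
python3 - <<'E'
from fit import *
s=sensors.sense(); print(s['time_s'],s['tcp_pos'],s['opening'],s['force'],s['finger_force'])
o=np.array([.4755,-.29]);th=np.radians(-50.9)
p=loc(o,th,-20,-26.5);print(p); moves((*p,.16),th+np.pi/2)
c=vision.get_calibration('wrist');im=vision.camera('wrist'); cv2.imwrite('pics/w11.png',im[:,:,::-1])
Rc=R.from_rotvec(s['ee_rot'])
f=lambda x,y:int(im[tuple(proj('wrist',[s['tcp_pos']+Rc.apply([x/1000,y/1000,-.012])],c)[0].round().astype(int)[::-1])].mean())
print([(x,f(x,0)) for x in range(55,90,3)]); print([(y,f(60,y)) for y in range(-20,21,3)])
E
```

```text
14.3667 [0.50422918 0.18701665 0.16199773] 0.2834256978876786 [ 0.95697107 -0.39733464 -2.05552806] 49.69558775424957
[ 0.44232125 -0.29119198]
yaw 39 dp [ 0.4949 -0.8277  0.0022] dr [0.0008 0.0019 0.4133] rows 10.390897834400546 q6 -0.18
yaw 219 dp [ 0.4949 -0.8277  0.0022] dr [-0.002   0.0009 -0.5867] rows 14.748682711749131 q6 -0.18
[(55, 165), (58, 41), (61, 42), (64, 42), (67, 43), (70, 45), (73, 37), (76, 21), (79, 129), (82, 131), (85, 134), (88, 138)]
[(-20, 133), (-17, 132), (-14, 29), (-11, 27), (-8, 30), (-5, 34), (-2, 38), (1, 42), (4, 47), (7, 40), (10, 34), (13, 123), (16, 124), (19, 127)]
```

Request:
{"method": "apply_moves", "body": {"steps": [{"claw":0,"delta_pos":[0.02,-0.04,0],"dr":[0,0,0.413]},{"claw":0,"delta_pos":[0.06,-0.1,0],"dr":[0,0,0.413]},{"claw":0,"delta_pos":[0.1,-0.17,0],"dr":[0,0,0.413]},{"claw":0,"delta_pos":[0.14,-0.24,0],"dr":[0,0,0.413]},{"claw":0,"delta_pos":[0.18,-0.31,0],"dr":[0,0,0.413]},{"claw":0,"delta_pos":[0.22,-0.38,0],"dr":[0,0,0.413]},{"claw":0,"delta_pos":[0.26,-0.45,0],"dr":[0,0,0.413]},{"claw":0,"delta_pos":[0.3,-0.52,0],"dr":[0,0,0.413]},{"claw":0,"delta_pos":[0.34,-0.59,0],"dr":[0,0,0.413]},{"claw":0,"delta_pos":[0.38,-0.65,0],"dr":[0,0,0.413]}]}}

```text
time_s: 15.25
tcp_pos: [0.4574, -0.1896, 0.1571]
ee_rot: [1.291, 2.863, -0.001]
force: [0.8, -0.5, -1.5]
opening: 0.286
finger_force: 49.8
```

```bash
python3 - <<'E'
from fit import *
s=sensors.sense(); print(s['time_s'],s['tcp_pos'],s['opening'])
o=np.array([.4755,-.29]);th=np.radians(-50.9)
p=loc(o,th,-17.5,-26.5);print(p); moves((*p,.16),th+np.pi/2)
E
```

```text
15.25 [ 0.45738094 -0.18957252  0.15707053] 0.28634952739774805
[ 0.44389794 -0.2931321 ]
yaw 39 dp [-0.1373 -0.1574 -0.0057] dr [-0.0001  0.0003  0.0132] rows 0.332119428855707 q6 0.32
yaw 219 dp [-0.1373 -0.1574 -0.0057] dr [-4.000e-04 -1.000e-04 -9.868e-01] rows 24.807542808821108 q6 0.32
```

Request:
{"method": "apply_moves", "body": {"steps": [{"claw":0,"delta_pos":[-0.05,-0.06,0],"dr":[0,0,0.013]},{"claw":0,"delta_pos":[-0.1,-0.11,0],"dr":[0,0,0.013]},{"claw":0,"delta_pos":[-0.137,-0.157,0],"dr":[0,0,0.013]},{"claw":0,"delta_pos":[-0.137,-0.157,0],"dr":[0,0,0.013]},{"claw":0,"delta_pos":[-0.137,-0.157,0],"dr":[0,0,0.013]}]}}

```text
time_s: 15.67
tcp_pos: [0.4444, -0.2918, 0.1566]
ee_rot: [-1.344, -2.839, -0.001]
force: [-0.8, 0.3, -2.1]
opening: 0.287
finger_force: 49.7
```

```bash
python3 - <<'E'
from fit import *
s=sensors.sense(); print(s['time_s'],s['tcp_pos'],s['opening'])
o=np.array([.4755,-.29]);th=np.radians(-50.9)
p=loc(o,th,-17.5,-26.5); moves((*p,.032),th+np.pi/2)
c=vision.get_calibration('wrist');im=vision.camera('wrist'); cv2.imwrite('pics/w12.png',im[:,:,::-1])
for x in (-55,-100): print(x,[(y,int(im[tuple(proj('wrist',[(*loc(o,th,x,y),.032)],c)[0].round().astype(int)[::-1])].mean())) for y in range(-100,30,4)])
print([(x,int(im[tuple(proj('wrist',[(*loc(o,th,x,-60),.032)],c)[0].round().astype(int)[::-1])].mean())) for x in range(-120,-30,4)])
E
```

```text
15.6667 [ 0.4444142  -0.29184461  0.15664765] 0.2874117058537775
yaw 39 dp [-0.0016 -0.0024  0.2493] dr [-0.     -0.0004  0.0013] rows 0.03380881844592993 q6 0.18
yaw 219 dp [-0.0016 -0.0024  0.2493] dr [ 6.000e-04 -0.000e+00 -9.987e-01] rows 25.10585156955267 q6 0.18
-55 [(-100, 223), (-96, 209), (-92, 144), (-88, 59), (-84, 184), (-80, 194), (-76, 138), (-72, 95), (-68, 93), (-64, 96), (-60, 96), (-56, 94), (-52, 33), (-48, 16), (-44, 19), (-40, 18), (-36, 18), (-32, 21), (-28, 20), (-24, 19), (-20, 19), (-16, 20), (-12, 18), (-8, 16), (-4, 14), (0, 92), (4, 93), (8, 93), (12, 93), (16, 92), (20, 89), (24, 60), (28, 123)]
-100 [(-100, 58), (-96, 57), (-92, 57), (-88, 57), (-84, 91), (-80, 95), (-76, 95), (-72, 98), (-68, 96), (-64, 96), (-60, 97), (-56, 97), (-52, 96), (-48, 98), (-44, 57), (-40, 56), (-36, 57), (-32, 58), (-28, 58), (-24, 57), (-20, 57), (-16, 58), (-12, 58), (-8, 59), (-4, 95), (0, 94), (4, 93), (8, 92), (12, 92), (16, 92), (20, 87), (24, 84), (28, 60)]
[(-120, 68), (-116, 67), (-112, 65), (-108, 93), (-104, 86), (-100, 97), (-96, 98), (-92, 97), (-88, 98), (-84, 97), (-80, 97), (-76, 96), (-72, 95), (-68, 96), (-64, 96), (-60, 97), (-56, 95), (-52, 95), (-48, 95), (-44, 59), (-40, 58), (-36, 58), (-32, 57)]
```

The channel edges are within 1 mm of the model and the handle is centred, so I lower it.

Request:
{"method": "apply_moves", "body": {"steps": [{"claw":0,"delta_pos":[-0.001,-0.002,0.07],"dr":[0,0,0]},{"claw":0,"delta_pos":[-0.001,-0.002,0.14],"dr":[0,0,0]},{"claw":0,"delta_pos":[-0.001,-0.002,0.19],"dr":[0,0,0]},{"claw":0,"delta_pos":[-0.001,-0.002,0.22],"dr":[0,0,0]},{"claw":0,"delta_pos":[-0.001,-0.002,0.24],"dr":[0,0,0]},{"claw":0,"delta_pos":[-0.001,-0.002,0.25],"dr":[0,0,0]},{"claw":0,"delta_pos":[-0.001,-0.002,0.25],"dr":[0,0,0]}]}}

```text
time_s: 16.3
tcp_pos: [0.4448, -0.2903, 0.0323]
ee_rot: [-1.337, -2.842, -0.001]
force: [-0.2, -0.2, -0.8]
opening: 0.284
finger_force: 49.7
```

Request:
{"method": "apply_moves", "body": {"steps": [{"claw":0,"delta_pos":[0,-0.004,0],"dr":[0,0,0]},{"claw":0,"delta_pos":[0,-0.004,0.004],"dr":[0,0,0]},{"claw":0.4,"delta_pos":[0,-0.004,0.004],"dr":[0,0,0]},{"claw":0.7,"delta_pos":[0,-0.004,0.004],"dr":[0,0,0]},{"claw":0.7,"delta_pos":[0,-0.004,0.004],"dr":[0,0,0]},{"claw":0.7,"delta_pos":[0,-0.004,-0.04],"dr":[0,0,0]},{"claw":1,"delta_pos":[0,-0.004,-0.12],"dr":[0,0,0]},{"claw":1,"delta_pos":[0,-0.004,-0.2],"dr":[0,0,0]},{"claw":1,"delta_pos":[0,-0.004,-0.28],"dr":[0,0,0]},{"claw":1,"delta_pos":[0,-0.004,-0.28],"dr":[0,0,0]}]}}

```text
time_s: 17.13
tcp_pos: [0.4473, -0.2964, 0.1831]
ee_rot: [1.332, 2.826, -0.007]
force: [1.0, -1.0, 1.4]
opening: 1.001
finger_force: 0.0
```

```bash
python3 - <<'E'
from fit import *
s=sensors.sense(); print(s['time_s'],s['tcp_pos'],s['opening'])
c=vision.get_calibration('wrist');im=vision.camera('wrist'); cv2.imwrite('pics/w13.png',im[:,:,::-1])
o=np.array([.4755,-.29]);th=np.radians(-50.9)
g=lambda x,y,z:im[tuple(proj('wrist',[(*loc(o,th,x,y),z/1000)],c)[0].round().astype(int)[::-1])].mean().astype(int)
print('handle',[(y,g(-70,y,40)) for y in range(-50,0,2)]); print('end',[(x,g(x,-26.5,40)) for x in range(-108,-80,2)])
print('blade75',[(y,g(80,y,24)) for y in range(-72,20,3)]); print('edge',[(x,g(x,-26.5,24)) for x in range(80,115,2)])
# dial bar line at z=76
d=cv2.inRange(cv2.cvtColor(im,cv2.COLOR_RGB2HSV),(0,0,190),(180,40,255)); px=proj('wrist',[(*loc(o,th,-75,102),.076)],c)[0].astype(int); print(px)
x,y=px; w=d[y-25:y+25,x-30:x+30]; q=np.argwhere(w)[:,::-1]+[x-30,y-25]
if len(q)>5:
    W=ray('wrist',q,.076,c); t=(W-loc(o,th,-75,102))@np.array([[np.cos(th),-np.sin(th)],[np.sin(th),np.cos(th)]]); print('mark tray mm rel', (t.min(0)*1000).round(1),(t.max(0)*1000).round(1)); v=np.linalg.svd(t-t.mean(0))[2][0]; print('line deg',np.degrees(np.arctan2(v[1],v[0])),'mean',t.mean(0)*1000,len(q))
E
```

```text
17.1333 [ 0.44727817 -0.29643901  0.18312492] 1.0011952370520871
handle [(-50, np.int64(85)), (-48, np.int64(84)), (-46, np.int64(80)), (-44, np.int64(53)), (-42, np.int64(50)), (-40, np.int64(25)), (-38, np.int64(14)), (-36, np.int64(17)), (-34, np.int64(17)), (-32, np.int64(56)), (-30, np.int64(87)), (-28, np.int64(87)), (-26, np.int64(83)), (-24, np.int64(46)), (-22, np.int64(17)), (-20, np.int64(15)), (-18, np.int64(15)), (-16, np.int64(16)), (-14, np.int64(47)), (-12, np.int64(52)), (-10, np.int64(52)), (-8, np.int64(52)), (-6, np.int64(82)), (-4, np.int64(85)), (-2, np.int64(85))]
end [(-108, np.int64(83)), (-106, np.int64(81)), (-104, np.int64(62)), (-102, np.int64(50)), (-100, np.int64(51)), (-98, np.int64(52)), (-96, np.int64(53)), (-94, np.int64(45)), (-92, np.int64(14)), (-90, np.int64(15)), (-88, np.int64(17)), (-86, np.int64(16)), (-84, np.int64(17)), (-82, np.int64(15))]
blade75 [(-72, np.int64(174)), (-69, np.int64(159)), (-66, np.int64(65)), (-63, np.int64(104)), (-60, np.int64(111)), (-57, np.int64(136)), (-54, np.int64(108)), (-51, np.int64(106)), (-48, np.int64(106
[... 267 characters left out ...]
 (-9, np.int64(106)), (-6, np.int64(106)), (-3, np.int64(105)), (0, np.int64(105)), (3, np.int64(105)), (6, np.int64(105)), (9, np.int64(106)), (12, np.int64(102)), (15, np.int64(51)), (18, np.int64(80))]
edge [(80, np.int64(104)), (82, np.int64(107)), (84, np.int64(107)), (86, np.int64(106)), (88, np.int64(104)), (90, np.int64(104)), (92, np.int64(105)), (94, np.int64(104)), (96, np.int64(96)), (98, np.int64(54)), (100, np.int64(51)), (102, np.int64(57)), (104, np.int64(57)), (106, np.int64(59)), (108, np.int64(64)), (110, np.int64(76)), (112, np.int64(82)), (114, np.int64(77))]
[487 118]
mark tray mm rel [-0.4  4.4] [ 5.5 18.8]
line deg -108.10334427925524 mean [ 2.58047024 11.51337983] 62
```

```bash
python3 - <<'E'
from fit import *
c=vision.get_calibration('wrist');im=vision.camera('wrist')
o=np.array([.4755,-.29]);th=np.radians(-50.9)
t=vision.camera('top')
for n,I,cc in (('wrist',im,c),('top',t,None)):
  for x in (75,90):
    P=lambda y,z=24:proj(n,[(*loc(o,th,x,y),z/1000)],cc)[0].round().astype(int)
    print(n,x,[(y,*I[tuple(P(y)[::-1])].tolist()) for y in list(range(-70,-48,2))+list(range(2,22,2))])
E
```

```text
wrist 75 [(-70, 161, 173, 175), (-68, 87, 94, 94), (-66, 64, 63, 69), (-64, 102, 101, 111), (-62, 106, 103, 115), (-60, 132, 132, 138), (-58, 174, 176, 179), (-56, 204, 207, 208), (-54, 123, 125, 126), (-52, 103, 106, 106), (-50, 107, 109, 109), (2, 106, 106, 107), (4, 105, 106, 106), (6, 106, 107, 108), (8, 106, 107, 108), (10, 105, 105, 106), (12, 101, 102, 105), (14, 58, 57, 61), (16, 49, 52, 54), (18, 75, 81, 81), (20, 80, 86, 88)]
wrist 90 [(-70, 157, 166, 168), (-68, 130, 138, 140), (-66, 57, 59, 63), (-64, 89, 89, 99), (-62, 99, 99, 109), (-60, 86, 86, 95), (-58, 90, 90, 93), (-56, 104, 105, 105), (-54, 105, 105, 106), (-52, 104, 105, 106), (-50, 104, 105, 106), (2, 104, 105, 107), (4, 103, 105, 106), (6, 104, 106, 107), (8, 103, 105, 106), (10, 103, 105, 106), (12, 104, 105, 106), (14, 84, 84, 86), (16, 50, 51, 54), (18, 73, 78, 79), (20, 81, 85, 87)]
top 75 [(-70, 37, 39, 37), (-68, 17, 16, 16), (-66, 38, 34, 42), (-64, 28, 27, 25), (-62, 32, 32, 31), (-60, 38, 37, 41), (-58, 35, 35, 38), (-56, 35, 41, 40), (-54, 26, 23, 28), (-52, 24, 24, 25), (-50, 24, 24, 25), (2, 31, 25, 32), (4, 21, 27, 27), (6, 25, 22, 25), (8, 32, 39, 38), (10, 95, 98, 96), (12, 95, 98, 96), (14, 87, 87, 88), (16, 83, 88, 87), (18, 92, 97, 96), (20, 85, 90, 87)]
top 90 [(-70, 39, 29, 39), (-68, 30, 28, 27), (-66, 24, 31, 28), (-64, 29, 28, 35), (-62, 29, 28, 35), (-60, 26, 29, 29), (-58, 27, 28, 22), (-56, 30, 35, 36), (-54, 66, 68, 67), (-52, 66, 68, 67), (-50, 70, 69, 71), (2, 122, 124, 122), (4, 116, 120, 118), (6, 116, 120, 118), (8, 116, 120, 117), (10, 122, 121, 119), (12, 114, 114, 114), (14, 108, 110, 108), (16, 82, 86, 81), (18, 97, 102, 99), (20, 82, 91, 87)]
```

The knife lies flat: its blade spans y −59 to 13, exactly 72 wide at floor height, and its edge is at x 97, inside the pocket. Now the dial: the bar line lies at −108° in the tray.

```bash
python3 - <<'E'
from fit import *
o=np.array([.4755,-.29]);th=np.radians(-50.9)
p=loc(o,th,-75,102);print(p); moves((*p,.12),th+np.radians(-108+270)); print(sensors.sense()['qpos'].round(2))
E
```

```text
[ 0.50735605 -0.16746759]
yaw 111 dp [0.1138 0.2584 0.1068] dr [-0.0004  0.0008 -0.3977] rows 9.996873648972127 q6 0.17
yaw 291 dp [0.1138 0.2584 0.1068] dr [9.000e-04 4.000e-04 6.023e-01] rows 15.14277402580081 q6 0.17
[-0.71  0.06 -0.01  1.5   0.    0.17]
```

Request:
{"method": "apply_moves", "body": {"steps": [{"claw":1,"delta_pos":[0.114,0.258,0],"dr":[0,0,-0.398]},{"claw":1,"delta_pos":[0.114,0.258,0],"dr":[0,0,-0.398]},{"claw":1,"delta_pos":[0.114,0.258,0],"dr":[0,0,-0.398]},{"claw":1,"delta_pos":[0.114,0.258,0],"dr":[0,0,-0.398]},{"claw":1,"delta_pos":[0.114,0.258,0],"dr":[0,0,-0.398]},{"claw":1,"delta_pos":[0.114,0.258,0],"dr":[0,0,-0.398]},{"claw":1,"delta_pos":[0.114,0.258,0],"dr":[0,0,-0.398]},{"claw":1,"delta_pos":[0.114,0.258,0.05],"dr":[0,0,-0.398]},{"claw":1,"delta_pos":[0.114,0.258,0.1],"dr":[0,0,-0.398]},{"claw":1,"delta_pos":[0.114,0.258,0.1],"dr":[0,0,-0.398]}]}}

```text
time_s: 18.12
tcp_pos: [0.5016, -0.1645, 0.114]
ee_rot: [0.584, -3.075, -0.013]
force: [-1.1, 0.9, -0.6]
opening: 0.998
finger_force: 0.0
```

Request:
{"method": "apply_moves", "body": {"steps": [{"claw":1,"delta_pos":[0,0,0],"dr":[0,0,0]},{"claw":1,"delta_pos":[0,0,0],"dr":[0,0,0]}]}}

```text
time_s: 18.28
tcp_pos: [0.5052, -0.1663, 0.1203]
ee_rot: [0.571, -3.086, -0.003]
force: [-0.2, 0.0, 1.0]
opening: 1.001
finger_force: 0.0
```

```bash
python3 - <<'E'
from fit import *
s=sensors.sense(); print(s['time_s'],s['tcp_pos'],s['qpos'].round(2),s['moment'])
moves((.5074,-.1675,.052),np.radians(111.1))
c=vision.get_calibration('wrist');im=vision.camera('wrist'); cv2.imwrite('pics/w14.png',im[:,:,::-1])
px=proj('wrist',[(.5074,-.1675,.076)],c)[0].astype(int); print(px)
x,y=px; q=np.argwhere(cv2.inRange(cv2.cvtColor(im,cv2.COLOR_RGB2HSV),(0,0,190),(180,40,255))[max(0,y-60):y+60,x-40:x+40])[:,::-1]+[x-40,max(0,y-60)]
W=ray('wrist',q,.076,c)-[.5074,-.1675]; q=q[np.linalg.norm(W,axis=1)<.022]; W=W[np.linalg.norm(W,axis=1)<.022]
v=np.linalg.svd(W-W.mean(0))[2][0]; print(len(W),'world line deg',np.degrees(np.arctan2(v[1],v[0])),W.mean(0),q.min(0),q.max(0))
E
```

```text
18.2833 [ 0.50516219 -0.16626627  0.12027898] [-0.44  0.07 -0.09  1.41 -0.   -0.81] [ 0.00322498 -0.01068607 -0.01075184]
yaw 111 dp [-0.0036 -0.0043  0.1365] dr [ 0.0009 -0.0008 -0.0008] rows 0.021670514913209028 q6 -0.81
yaw 291 dp [-0.0036 -0.0043  0.1365] dr [-0.0013 -0.0014  0.9992] rows 25.120134179391574 q6 -0.81
[318 228]
365 world line deg 111.9372927028781 [0.00025962 0.0129298 ] [285 217] [353 249]
```

Request:
{"method": "apply_moves", "body": {"steps": [{"claw":1,"delta_pos":[-0.004,-0.004,0.05],"dr":[0,0,0]},{"claw":1,"delta_pos":[-0.004,-0.004,0.1],"dr":[0,0,0]},{"claw":1,"delta_pos":[-0.004,-0.004,0.13],"dr":[0,0,0]},{"claw":0.5,"delta_pos":[-0.004,-0.004,0.133],"dr":[0,0,0]},{"claw":0,"delta_pos":[-0.004,-0.004,0.133],"dr":[0,0,0]},{"claw":0,"delta_pos":[-0.004,-0.004,0.133],"dr":[0,0,0]},{"claw":0,"delta_pos":[-0.004,-0.004,0.133],"dr":[0,0,0]},{"claw":0,"delta_pos":[-0.004,-0.004,0.133],"dr":[0,0,0]},{"claw":0,"delta_pos":[-0.004,-0.004,0.133],"dr":[0,0,0]},{"claw":0,"delta_pos":[-0.004,-0.004,0.133],"dr":[0,0,0]}], "grip_force": 40}}

```text
time_s: 19.17
tcp_pos: [0.5091, -0.1653, 0.0577]
ee_rot: [-0.578, 3.086, 0.008]
force: [-3.7, 6.8, 6.2]
opening: 0.15
finger_force: 41.9
```

Request:
{"method": "apply_moves", "body": {"steps": [{"claw":0,"delta_pos":[0,0,0],"dr":[0,0,0]},{"claw":0,"delta_pos":[0,0,0],"dr":[0,0,0]}]}}

```text
time_s: 19.33
tcp_pos: [0.5091, -0.1653, 0.0577]
ee_rot: [-0.578, 3.086, 0.008]
force: [-2.0, 7.2, 7.0]
opening: 0.151
finger_force: 41.9
```

```bash
python3 - <<'E'
from fit import *
s=sensors.sense(); print(s['time_s'],s['tcp_pos'],s['qpos'].round(3),s['moment'],s['force'],s['opening'],s['finger_force'])
E
```

```text
19.3333 [ 0.50908185 -0.16534385  0.05774053] [-0.442  0.109 -0.183  1.28   0.005 -0.813] [1.42135671 0.60795633 0.00796572] [-2.04727479  7.20973061  6.9561657 ] 0.15057075626081112 41.91705822944641
```

Request:
{"method": "apply_moves", "body": {"steps": [{"claw":0,"delta_pos":[0,0,0],"dr":[0,0,0.03]},{"claw":0,"delta_pos":[0,0,0],"dr":[0,0,0.06]},{"claw":0,"delta_pos":[0,0,0],"dr":[0,0,0.09]},{"claw":0,"delta_pos":[0,0,0],"dr":[0,0,0.12]},{"claw":0,"delta_pos":[0,0,0],"dr":[0,0,0.14]},{"claw":0,"delta_pos":[0,0,0],"dr":[0,0,0.14]}]}}

```text
time_s: 19.83
tcp_pos: [0.5093, -0.1665, 0.0578]
ee_rot: [0.114, 3.138, 0.004]
force: [-2.6, 4.7, 5.7]
opening: 0.151
finger_force: 41.8
```

```bash
python3 - <<'E'
from fit import *
s=sensors.sense(); print(s['time_s'],s['tcp_pos'],s['qpos'].round(3),s['moment'],s['force'],s['opening'],s['finger_force'])
E
```

```text
19.8333 [ 0.50926213 -0.16654363  0.05776554] [-0.443  0.109 -0.182  1.279  0.003 -0.371] [ 0.88526807  0.56134593 -0.07708948] [-2.63222083  4.71129106  5.6720794 ] 0.1514888683573688 41.7647123336792
```

Request:
{"method": "apply_moves", "body": {"steps": [{"claw":0,"delta_pos":[0,0,0],"dr":[0,0,0.015]},{"claw":0,"delta_pos":[0,0,0],"dr":[0,0,0.03]},{"claw":0,"delta_pos":[0,0,0],"dr":[0,0,0.04]},{"claw":0,"delta_pos":[0,0,0],"dr":[0,0,0.04]}]}}

```text
time_s: 20.17
tcp_pos: [0.5092, -0.1667, 0.0578]
ee_rot: [0.302, 3.126, 0.003]
force: [-3.3, 2.7, 6.0]
opening: 0.155
finger_force: 52.1
```

```bash
python3 - <<'E'
from fit import *
s=sensors.sense(); print(s['time_s'],s['tcp_pos'],s['qpos'].round(3),s['moment'],s['force'],s['opening'],s['effort'].round(3))
E
```

```text
20.1667 [ 0.50922159 -0.16673286  0.05778489] [-0.443  0.109 -0.182  1.279  0.002 -0.25 ] [0.69143812 0.58102727 1.21296624] [-3.31464059  2.68993334  5.96385803] 0.15475625729632447 [ -2.559 -32.937  30.506  -1.654  -0.546   1.453]
```

The moment jumped to 1.2 N m after about 0.55 rad, so the end stop is reached. I release and back off.

Request:
{"method": "apply_moves", "body": {"steps": [{"claw":0.4,"delta_pos":[0,0,0],"dr":[0,0,0]},{"claw":0.8,"delta_pos":[0,0,0],"dr":[0,0,0]},{"claw":1,"delta_pos":[0,0,0],"dr":[0,0,0]},{"claw":1,"delta_pos":[0,0,-0.03],"dr":[0,0,0]},{"claw":1,"delta_pos":[0,0,-0.08],"dr":[0,0,0]},{"claw":1,"delta_pos":[0,0,-0.14],"dr":[0,0,0]},{"claw":1,"delta_pos":[0,0,-0.2],"dr":[0,0,0]},{"claw":1,"delta_pos":[0,0,-0.25],"dr":[0,0,0]},{"claw":1,"delta_pos":[0,0,-0.25],"dr":[0,0,0]}]}}

```text
time_s: 20.92
tcp_pos: [0.5121, -0.1698, 0.1877]
ee_rot: [0.308, 3.116, -0.007]
force: [1.4, -0.2, 1.0]
opening: 0.997
finger_force: 0.0
```

```bash
python3 - <<'E'
from fit import *
s=sensors.sense(); print(s['time_s'],s['tcp_pos'],s['force'],s['opening'])
c=vision.get_calibration('wrist');im=vision.camera('wrist'); cv2.imwrite('pics/w15.png',im[:,:,::-1])
o=np.array([.4755,-.29]);th=np.radians(-50.9); C=loc(o,th,-75,102)
Rt=np.array([[np.cos(th),-np.sin(th)],[np.sin(th),np.cos(th)]])
m=cv2.inRange(cv2.cvtColor(im,cv2.COLOR_RGB2HSV),(0,0,180),(180,40,255)); n,l,st,_=cv2.connectedComponentsWithStats(m)
for i in range(1,n):
    q=np.argwhere(l==i)[:,::-1]
    if not 15<len(q)<300: continue
    t=(ray('wrist',q,.076,c)-C)@Rt*1000
    if np.linalg.norm(t.mean(0))<25: v=np.linalg.svd(t-t.mean(0))[2][0]; print(len(q),t.mean(0).round(1),'line',np.degrees(np.arctan2(v[1],v[0])).round(1))
top=vision.camera('top')
for a,b in (('brush',[(-85,-103,37),(15,-103,38),(84,-103,36)]),('knife',[(-85,-26.5,40),(30,-26.5,24),(90,-26.5,24)]),('bracket',[(-85,41,28),(27,30,28),(27,105,28)])):
    print(a,[top[tuple(proj('top',[(*loc(o,th,x,y),z/1000)])[0].round().astype(int)[::-1])].tolist() for x,y,z in b])
d=cv2.absdiff(top,np.load('pics/top0.npy')).max(2)
E
```

```text
20.9167 [ 0.51210064 -0.16980356  0.18765841] [ 1.39327937 -0.2087297   0.97040237] 0.9967672097058048
53 [7.4 8. ] line 41.9
brush [[93, 109, 119], [111, 126, 141], [108, 127, 140]]
knife [[33, 31, 31], [54, 62, 66], [113, 132, 141]]
bracket [[68, 70, 69], [37, 37, 37], [104, 98, 87]]
```

```bash
python3 -c "
from bench import order
print(order.job_done())"
```

```text
the job is handed in; nothing more can be done
None
```

The brush, knife and bracket lie in their compartments, the dial measures about 138° (its end stop is 137.5°), and I handed the job in at about 21 s; the arm blocked the top camera's final check of the three tools, so their places rest on the checks made after each release.

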